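# Open the leak-test stand and seat a union tail in its cup

### The arm

A 6-joint arm with a two-finger parallel gripper is mounted at the origin on the work surface. World frame = base frame: x ahead of the robot, y to its left, z up, the work surface at z = 0. Lengths are in m, angles in rad, forces in N, time in s.
With the tool pointing down it reaches from about 0.3 to 0.775 m from the base axis. Payload 14.6 kg.
Tool frame: the origin (TCP) lies at the very end of the fingers, on their centre line; the grasp point (between the pads) lies 19 mm behind it; x points along the fingers, z is the direction in which the jaws open and shut, and the axes are right-handed (so a half turn about x gives the same grasp; the last joint's range is limited). The gripper opens to 94 mm and grips with 3 to 60 N. Pads are 16 mm wide; open, the fingers measure 119 mm over their backs; the gripper's body (75 mm by 177 mm) begins 78 mm behind the grasp point.
Start: joints at [-1.321, 0.3, 1.521, -0, 1.321, -0.067], TCP at [0.171, -0.523, 0.178] pointing down, gripper open.
Joint ranges: [-3.03, 3.03], [-0.79, 2.21], [0.23, 2.52], [-1.04, 4.18], [0, 3.07], [-2.55, 2.55]. Speed limits (rad/s): [2.22, 2.22, 2.57, 3.14, 3.14, 3.14].

### API

Orientations are given as [roll, pitch, yaw] about the fixed x, y, z axes, in that order (R = Rz(yaw) Ry(pitch) Rx(roll)).
In Python, from station import ctrl gives the robot as it stands. The module is installed in compiled form; this text tells all that it offers.
- The arm moves only by the tool servo_tool, never from a script. Its argument "motion" is one flat list of numbers, 4 for each row, row after row: the shift along the tool's x, y, z in mm, then the turn about the tool's x in degrees. In form: [dx, dy, dz, roll, dx, dy, dz, roll, ...]. A call has 1 to 20 rows; each row is the pose to reach, as a shift and turn from the pose commanded when the call began, along the tool's axes at that moment; what a row does not reach only later rows make up. A row lasts 1/8 s, in which the tool goes at most 62.5 mm and 10.7 degrees, less where a joint would pass 70% of its speed; a pose out of reach is approached as far as the arm can. A call with a gripper value outside its range is refused whole. "gripper" is the opening, from 0 (shut) to 1 (fully open), set as the call begins (left out, the last holds). The fingers move at their own pace and stop on an object; "force" is the grip in N (left out, the last holds). Time passes only in rows, so rows that repeat a pose let the fingers close. It gives the time, the measured TCP pose, the force and the opening at its end, in the units of the state.
- ctrl.get_obs(): the state, without advancing time (a new reading comes with each control period).
- ctrl.camera(name): name is "scene" or "top" or "wrist"; returns a dict with "color" (384x512x3 uint8, red, green, blue), "z_map" (384x512 float32, m along the optical axis (not along the pixel's ray), 0 where there is no reading), "fx", "fy", "cx", "cy" (pixels), "dist_coeffs" ([k1, k2, p1, p2, k3] as OpenCV has them; the pictures are not rectified), "rvec" (rotation vector, rad) and "tvec" (3), from world to camera coordinates, as OpenCV has them. Camera axes: x right, y down, z forward; pixel columns grow to the right and rows downward; lengths in m; the calibration is good to about 2 mm. A picture is of the moment at which its call begins.
- ctrl.hand_in(): hands the job in, once; it reports no verdict.
The state is a dict: "time_s": time; "qpos": joint angles; "joint_vel": joint speeds; "tau": joint torques, N m; "ee_pos": TCP position; "eef_rot": TCP orientation; "force": force on the tool from outside, world axes, zero at the start; "moment": the same for the moment, N m; "grip_width": finger opening in m.
Only numpy, scipy, OpenCV 4.12 (cv2) and the standard library are available. Lean on these libraries where they do the work, as an engineer would, in place of code of your own. Each camera call takes 0.05 s, during which the arm holds its last target.

### The job

Pry the snapped-shut dust cover of the leak-test stand open by putting the flat pry blade in under the cover's front notch, and swing the cover all the way back. Lay the blade down flat on the bench, then gently set the brass fitting with the tapered nose down in the stand's cup, without dropping it, so that it sits fully home and upright, and let go. Leave the straight coupling and the elbow where they are.

Things in the scene. Friction and masses are not known exactly. Their poses are not given: they have to be found in the camera images.
- stand: Fixed leak-test stand, a grey box 130 (its x) x 120 (its y) x 62 mm high with an aluminium top plate. Origin: centre of its underside; z up. Its front (-x) faces roughly to the robot. A steel cup, a funnel with walls 30 degrees off vertical, is sunk in the middle of the top, rim flush: 56 mm wide at the rim, 31 mm deep; the dust cover hides it at the start.
- cover (a joint): Angle (rad) of the black dust cover on the stand's top: 0 snapped shut, 2.4 fully swung back on its stop. The front edge (robot's side) rises first and swings up, over and away. Two spring catches at its sides hold it shut with a few newtons at the front edge, released by about 0.05 rad. The hinge is loose: below about 1.3 the cover falls shut, past about 1.6 it falls back and stays.
- notch (a point): Centre of the notch in the middle of the cover's front skirt, on its outer face (stand x = -46 mm, z = 66.5 mm when shut): an opening 30 mm wide and 9 mm high between top plate and cover top, with free room behind it; the top edge is cut back 5 mm over it. The point moves with the cover. Its x axis points into the notch (stand +x).
- cup_seat (a point): On the cup's axis (stand x = y = 0), 34 mm above the bench: where the fitting's nose end, the centre of its underside, comes to rest when it is fully home. z up.
- pry_grip (a point): Grip point of the loose flat pry blade: half-way up its black handle (110 long x 24 wide x 28 mm high, flat sides; the handle reaches from 80 mm behind this point to 30 mm ahead of it), near the tool's centre of mass. x points along the tool to its tip, z up. Lying on the bench it is 14 mm up. 0.12 kg.
- pry_tip (a point): End of the tool's flat steel blade, 115 mm ahead of pry_grip, at the same height. The blade is 12 mm wide, 3 mm thick and reaches 85 mm out of the handle. Axes as pry_grip.
- fitting_mid (a point): Centre of the loose brass fitting to be seated, half-way up; it stands on the small flat end of its nose, 68 mm high, so this point is 34 mm up. From below: a nose widening from 22 to 48 mm diameter over 21 mm (sides 30 degrees off vertical, like the cup), a 48 mm collar up to 28 mm, a straight barrel 34 mm in diameter from 28 to 68 mm: grip it there. z is its axis, up. About 0.3 kg.
- fitting_nose (a point): Centre of the underside of the fitting's nose, 34 mm below fitting_mid.
- coupling_mid (a point): Bystander: centre of a loose straight brass coupling with flat ends, 44 mm in diameter, 60 mm high, standing.
- elbow_mid (a point): Bystander: corner of a loose brass elbow with two black-collared legs, each 50 mm long and 38 mm thick, lying.
- pry: The whole pry blade; origin on its underside, 20 mm ahead of pry_grip; x to the tip, z up.
- fitting: The whole fitting; origin at fitting_nose, z up its axis.
- cover_hinge (a point): Middle of the cover's hinge line, which runs along the stand's y at stand x = +48 mm, 62 mm above the bench. Shut, the cover reaches from here 94 mm to the front (stand -x), is 90 mm wide and 13 mm high, and hollow: a 4 mm top whose underside is 9 mm above the top plate, and 4 mm skirts all round.
Mind the look-alikes: they are no part of the job. Of the things that look like the pry, the largest one is meant. Leave any blue look-alike of the fitting alone.

How it is judged:
On the way, in this order (a step that is already met when the one before it is completed fails the run):
1. the cover is pried up out of its catches by the blade (value of joint cover above 0.1 rad and contact force between pry and cover above 0.05 N).
2. the cover is swung all the way back (value of joint cover above 2 rad), for 0.2 s.
At the end, for the whole second after the job is handed in: Cover over 2.0 rad; fitting nose down in the cup, nose end within 4 mm of the cup's axis and about 4 mm of the home height, upright within 0.09 rad, at rest; blade lying at rest on the bench; coupling and elbow within 20 mm of their starts (value of joint cover above 2 rad and horizontal distance between fitting_nose and cup_seat below 0.004 m and z of fitting_nose in the frame of cup_seat between -0.005 and 0.004 m and angle between fitting_mid's own z axis and vertical below 0.09 rad and linear speed of each of fitting, pry below 0.02 m/s and height (world z) of pry_grip below 0.024 m and height (world z) of pry_tip between 0 and 0.03 m and distance of each of coupling_mid, elbow_mid from where it was at the start of the episode below 0.02 m); the robot touches nothing.
It fails at once if the snapped-shut cover is forced with the fingers instead of the blade (value of joint cover below 0.1 rad and contact force between the fingers and cover above 3 N).
It fails at once if the fitting is dropped into the cup (faster than 0.45 m/s, a fall of over 10 mm) (horizontal distance between fitting_nose and cup_seat below 0.03 m and z of fitting_nose in the frame of cup_seat below 0.03 m and linear speed of fitting above 0.45 m/s).
It fails at once if the fitting is rammed into the cup (over 60 N) (contact force between fitting and stand above 60 N).
It fails at once if the coupling or the elbow is displaced by over 40 mm (distance of any of coupling_mid, elbow_mid from where it was at the start of the episode above 0.04 m).
It also fails if it takes over 72 s, if anything falls off the work surface, if the arm or the gripper's body presses on something with over 40 N, if the wrist force passes 120 N, or if a joint passes its speed limit or range.

## Working session

There is one attempt and no reset: what is moved stays moved. The work goes in short steps, Python scripts to look and compute and a tool call to move; the robot and the scene stay as the last step left them, time stands still between calls to the robot, and variables do not carry over. Pictures are saved under pics/ and viewed, and the job is handed in when it is done.

Besides the shell and the picture viewer there is one more tool, called after "Emit:" as name(argument=value, ...) on one line, values as JSON. servo_tool: Moves the arm, as the interface text tells. Its arguments: {"type":"object","properties":{"motion":{"type":"array","items":{"type":"number"}},"gripper":{"type":"number"},"force":{"type":"number"}},"required":["motion"]}

```bash
mkdir -p pics
cat > h.py <<'E'
import numpy as np, cv2
from station import ctrl
def cam(n,save=None):
    c=ctrl.camera(n)
    if save: cv2.imwrite(f'pics/{save}.png',cv2.resize(c['color'][:,:,::-1],None,fx=1.5,fy=1.5,interpolation=cv2.INTER_CUBIC))
    return c
def K(c): return np.array([[c['fx'],0,c['cx']],[0,c['fy'],c['cy']],[0,0,1.]])
def RT(c):
    R=cv2.Rodrigues(np.array(c['rvec'],float))[0]; return R,np.array(c['tvec'],float).reshape(3)
def rays(c,uv):
    n=cv2.undistortPoints(np.array(uv,float).reshape(-1,1,2),K(c),np.array(c['dist_coeffs'],float)).reshape(-1,2)
    return np.c_[n,np.ones(len(n))]
def onplane(c,uv,z):
    R,t=RT(c); d=rays(c,uv)@R; o=-R.T@t
    return o+d*((z-o[2])/d[:,2])[:,None]
def cloud(c):
    v,u=np.mgrid[0:384,0:512]; uv=np.c_[u.ravel(),v.ravel()]
    R,t=RT(c); p=rays(c,uv)*c['z_map'].reshape(-1,1)
    return ((p-t)@R).reshape(384,512,3)
def proj(c,P):
    return cv2.projectPoints(np.array(P,float).reshape(-1,3),np.array(c['rvec'],float),np.array(c['tvec'],float),K(c),np.array(c['dist_coeffs'],float))[0].reshape(-1,2)
E
python3 - <<'E'
from h import *
for n in ['scene','top','wrist']:
    c=cam(n,n+'0'); R,t=RT(c); print(n,-R.T@t,R[2],c['fx'])
    np.savez(f'{n}0.npz',**{k:v for k,v in c.items()})
o=ctrl.get_obs(); print(o)
E
```

```text
scene [ 0.94395556 -0.67417255  0.78501428] [-0.34136027  0.65342971 -0.67564989] 370.60345849613384
top [0.40147629 0.0207892  1.07058843] [ 0.15333383 -0.03047314 -0.98770447] 369.20090449277694
wrist [ 0.24542601 -0.49994566  0.38531989] [-0.25559577 -0.08334848 -0.96318422] 327.60854238326567
{'time_s': 0.15, 'qpos': array([-1.32059867e+00,  3.00336375e-01,  1.52144017e+00, -1.67276257e-05,
        1.32073303e+00, -6.65905251e-02]), 'joint_vel': array([-0.00138116, -0.00152442, -0.00266272, -0.00122351,  0.000708  ,
        0.0008073 ]), 'tau': array([ 2.24795815e-05, -5.31960654e+01, -3.52822924e+01,  7.07918429e-02,
        2.36349955e-02, -6.97305450e-05]), 'ee_pos': array([ 0.17127286, -0.52240398,  0.17751986]), 'eef_rot': array([3.09267208, 1.56987927, 1.83866808]), 'force': array([-0.96317884,  0.63156192,  0.0239017 ]), 'moment': array([-0.00600817,  0.03978723, -0.01003743]), 'grip_width': 0.09434871428616289}
```

View pics/scene0.png

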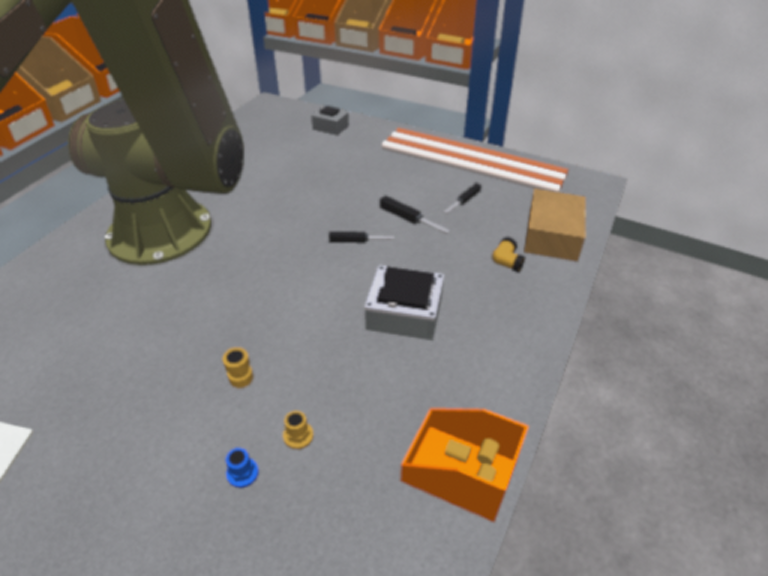

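View pics/top0.png

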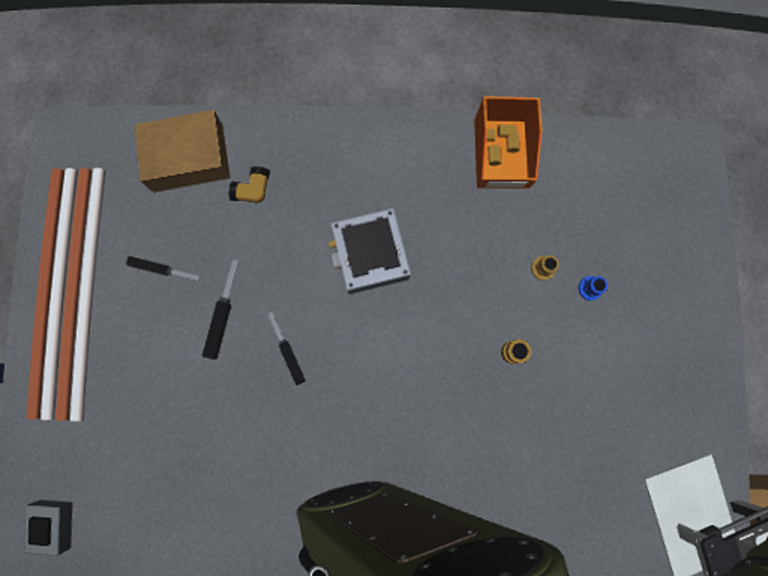

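View pics/wrist0.png

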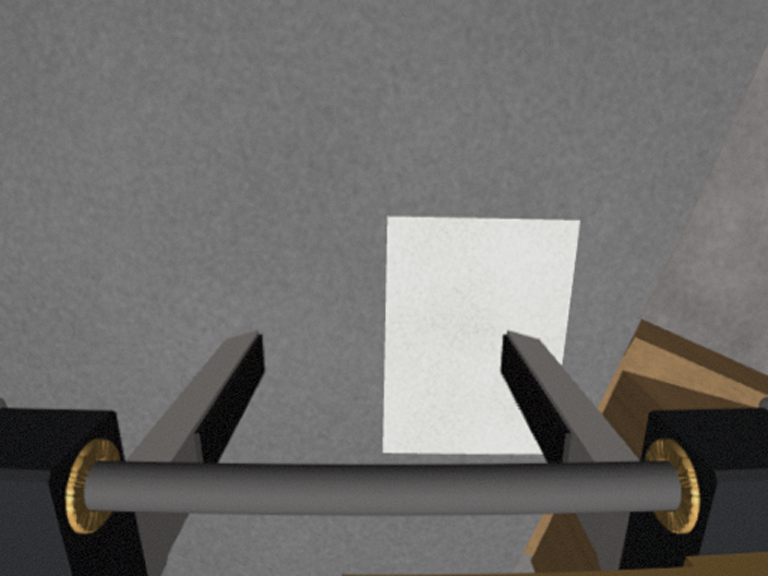

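Run:
```python
from h import *
c=np.load('top0.npz'); s=np.load('scene0.npz')
def z(c,x0,y0,w,h,n):
    im=c['color'][y0:y0+h,x0:x0+w,::-1]; cv2.imwrite(f'pics/{n}.png',cv2.resize(im,(w*6,h*6),interpolation=cv2.INTER_CUBIC))
z(c,205,130,75,70,'zt1'); z(s,140,225,75,105,'zs1'); z(s,215,125,130,100,'zs2')
```

```text
(no output)
```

View pics/zt1.png

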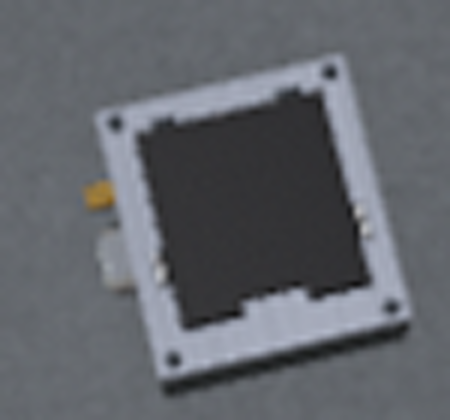

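View pics/zs1.png

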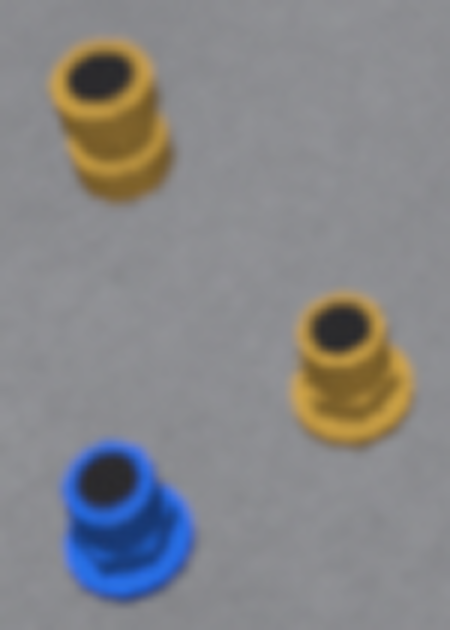

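View pics/zs2.png

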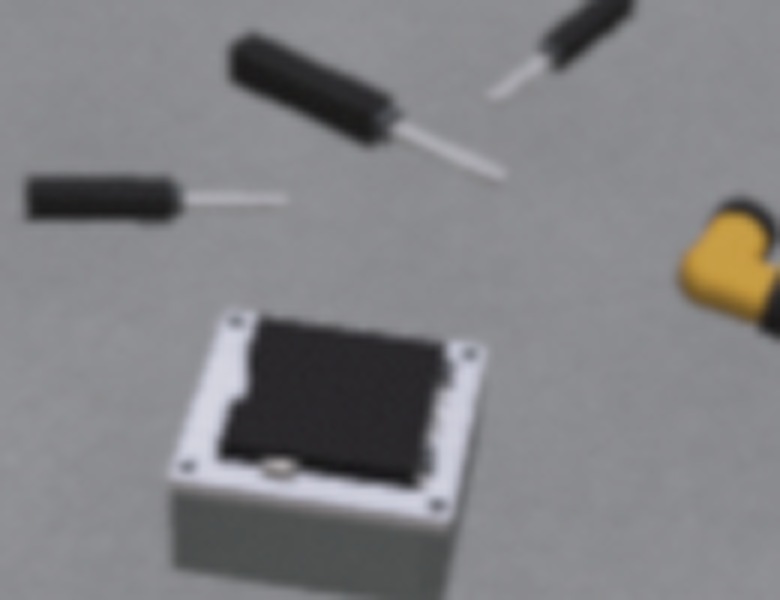

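Run:
```python
from h import *
for n in ['top','scene']:
    c=dict(np.load(n+'0.npz')); P=cloud(c); col=c['color'].astype(int); Z=P[...,2]; V=c['z_map']>0
    hsv=cv2.cvtColor(c['color'],cv2.COLOR_RGB2HSV)
    print(n, 'bench z', np.median(Z[V&(abs(Z)<.02)]))
    # plate
    box=(P[...,0]>.35)&(P[...,0]<.75)&(abs(P[...,1])<.2)&V
    m=box&(abs(Z-.062)<.012)|(box&(Z>.062)&(Z<.09))
    k,l,st,ce=cv2.connectedComponentsWithStats(m.astype(np.uint8)); i=1+np.argmax(st[1:,4])
    uv=np.argwhere(l==i)[:,::-1]; w=onplane(c,uv,.062)[:,:2].astype(np.float32)
    print('plate',cv2.minAreaRect(w), 'z med',np.median(Z[l==i]))
    # brass
    br=((hsv[...,0]>12)&(hsv[...,0]<28)&(hsv[...,1]>120)&(hsv[...,2]>70)).astype(np.uint8)
    k,l,st,ce=cv2.connectedComponentsWithStats(br)
    for i in range(1,k):
        if st[i,4]>40:
            q=P[l==i]; print('brass',ce[i].round(1),st[i,4],np.median(q,0).round(3),'zmax',q[:,2].max().round(3))
    dk=((hsv[...,2]<75)&V&(Z<.05)&(Z>.003)&(P[...,0]>.25)&(P[...,1]>-.1)&(P[...,1]<.5)).astype(np.uint8)
    k,l,st,ce=cv2.connectedComponentsWithStats(dk)
    for i in range(1,k):
        if st[i,4]>40:
            uv=np.argwhere(l==i)[:,::-1]; w=onplane(c,uv,.028)[:,:2].astype(np.float32)
            print('dark',ce[i].round(1),st[i,4],np.median(P[l==i],0).round(3),cv2.minAreaRect(w))
```

```text
top bench z -0.0004989675576688076
plate ((0.6327411532402039, 0.022427335381507874), (0.13237394392490387, 0.11995845288038254), 15.137429237365723) z med 0.07202893923029116
brass [337.2  97.8] 1131 [ 0.856 -0.252  0.006] zmax 1.071
brass [119.9  94.9] 1650 [0.835 0.39  0.069] zmax 1.071
brass [167.7 125.5] 277 [0.753 0.253 0.033] zmax 0.039
brass [361.8 178.4] 145 [ 0.602 -0.307  0.034] zmax 1.071
brass [343.2 234.1] 136 [ 0.444 -0.245  0.059] zmax 1.071
dark [130.5 114.7] 429 [0.776 0.362 0.028] ((0.797997236251831, 0.3633158206939697), (0.1102709025144577, 0.1974181830883026), 46.37805938720703)
dark [173.  114.2] 71 [0.791 0.24  0.034] ((0.7892414927482605, 0.2417031079530716), (0.04666868969798088, 0.02800302393734455), 57.78866195678711)
dark [155.5 127.3] 63 [0.749 0.292 0.032] ((0.751911997795105, 0.28506892919540405), (0.03847182169556618, 0.029535530135035515), 3.70682430267334)
dark [ 98.5 177. ] 194 [0.601 0.455 0.02 ] ((0.5992390513420105, 0.4495413899421692), (0.09004971385002136, 0.019061800092458725), 77.05207061767578)
dark [251.3 189.6] 80 [0.57  0.008 0.022] ((0.
[... 933 characters left out ...]
88.2] 305 [ 0.619 -0.326  0.045] zmax 0.071
brass [309.8 304.6] 4095 [ 0.861 -0.232  0.035] zmax 0.785
dark [312.8 128.7] 82 [0.606 0.451 0.019] ((0.6109853982925415, 0.435724675655365), (0.09033431857824326, 0.023999342694878578), 77.69841766357422)
dark [266.2 139.4] 220 [0.485 0.305 0.023] ((0.48794645071029663, 0.29717081785202026), (0.04336897283792496, 0.12232616543769836), 77.65003204345703)
dark [231.9 157.7] 150 [0.426 0.165 0.018] ((0.4342194199562073, 0.14975647628307343), (0.0807659924030304, 0.03210725262761116), 26.97188377380371)
dark [345.3 175.6] 49 [0.795 0.234 0.027] ((0.7958369255065918, 0.23595233261585236), (0.015566128306090832, 0.0493631511926651), 0.2881266176700592)
```

Run:
```python
from h import *
from scipy.spatial.transform import Rotation as Ro
from scipy.optimize import least_squares
o=ctrl.get_obs(); print('R\n',Ro.from_euler('xyz',o['eef_rot']).as_matrix().round(3))
for n in ['top','scene']:
    c=dict(np.load(n+'0.npz')); P=cloud(c); Z=P[...,2]; V=c['z_map']>0
    hsv=cv2.cvtColor(c['color'],cv2.COLOR_RGB2HSV)
    box=(abs(P[...,0]-.633)<.12)&(abs(P[...,1]-.02)<.12)&V
    m=(box&(abs(Z-.062)<.005)) | (box&(Z>.06)&(Z<.08))
    w=P[m][:,:2].astype(np.float32); print(n,'plate',cv2.minAreaRect(w),m.sum())
    m2=box&(hsv[...,2]<70)&(Z>.068)&(Z<.08); print('cover',cv2.minAreaRect(P[m2][:,:2].astype(np.float32)),Z[m2].mean(), P[m2].mean(0))
    m=(abs(P[...,0]-.48)<.12)&(abs(P[...,1]-.31)<.1)&(abs(Z-.028)<.006)&(hsv[...,2]<75)&V
    w=P[m][:,:2].astype(np.float32); print('handle',cv2.minAreaRect(w),w.mean(0),m.sum())
    m=(abs(P[...,0]-.58)<.07)&(abs(P[...,1]-.29)<.05)&(hsv[...,2]>135)&(Z>.005)&(Z<.05)&V
    w=onplane(c,np.argwhere(m)[:,::-1],.0155)[:,:2].astype(np.float32)
    if m.sum()>3: print('blade',cv2.minAreaRect(w),w.mean(0),m.sum())
    for nm,cx,cy,h in [('fit',.602,-.315,.068),('coup',.446,-.25,.06)]:
        m=(abs(P[...,0]-cx)<.045)&(abs(P[...,1]-cy)<.04)&V&(abs(Z-h)<.004)
        w=onplane(c,np.argwhere(m)[:,::-1],h)[:,:2]; print(nm,cv2.minEnclosingCircle(w.astype(np.float32)),w.mean(0),m.sum())
        # dark bore by color
        m=(abs(P[...,0]-cx)<.05)&(abs(P[...,1]-cy)<.05)&(hsv[...,2]<80)
        w=onplane(c,np.argwhere(m)[:,::-1],h)[:,:2]; print('  bore',cv2.minEnclosingCircle(w.astype(np.float32)),m.sum())
```

```text
R
 [[-0.     0.95   0.312]
 [ 0.001  0.312 -0.95 ]
 [-1.     0.    -0.001]]
top plate ((0.6337530016899109, 0.022778116166591644), (0.13201704621315002, 0.1202000230550766), 14.931246757507324) 1946
cover ((0.6350090503692627, 0.0230521559715271), (0.09542486816644669, 0.08933702111244202), 15.193528175354004) 0.07447406421104881 [0.63350557 0.0219298  0.07447406]
handle ((0.4824724793434143, 0.311870813369751), (0.02493365854024887, 0.11581651121377945), 77.19587707519531) [0.47939885 0.31227642] 326
blade ((0.5791410207748413, 0.2921487092971802), (0.010356372222304344, 0.07057429105043411), 77.85208129882812) [0.57884026 0.29230222] 87
fit ((0.6082088351249695, -0.3153172731399536), 0.015958605334162712) [ 0.60834431 -0.31562121] 89
  bore ((0.6033352017402649, -0.3089694380760193), 0.020397942513227463) 79
coup ((0.44467976689338684, -0.2554701566696167), 0.02276535890996456) [ 0.44549181 -0.25615248] 194
  bore ((0.440166175365448, -0.24545660614967346), 0.025760840624570847) 125
scene plate ((0.634221613407135, 0.021801531314849854), (0.1305299997329712, 0.12506826221942902), 14.612707138061523) 1403
cover ((0.6360166668891907, 0.022044770419597626), (0.09089741110801697, 0.09226246923208237), 15.381604194641113) 0.07469893500915332 [0.6374547  0.01733463 0.07469894]
handle ((0.4840041697025299, 0.30926257371902466), (0.02115805260837078, 0.10678005963563919), 76.7529296875) [0.48503977 0.30796868] 121
blade ((0.5800139904022217, 0.29229700565338135), (0.01970592886209488, 0.07788362354040146), 81.3931884765625) [0.5827699  0.29251894] 63
fit ((0.6101179122924805, -0.317787766456604), 0.018159493803977966) [ 0.61028292 -0.31752435] 158
  bore ((0.6096796989440918, -0.31558725237846375), 0.008993295021355152) 45
coup ((0.44984060525894165, -0.2573392987251282), 0.023414207622408867) [ 0.44844936 -0.25749915] 175
  bore ((0.4454267621040344, -0.2549229860305786), 0.011378786526620388) 49
```

```bash
cat >> h.py <<'E'
from scipy.spatial.transform import Rotation as Ro
def to(x,y,z,jaw=None):
    o=ctrl.get_obs(); R=Ro.from_euler('xyz',o['eef_rot']).as_matrix(); d=(np.array([x,y,z])-o['ee_pos'])@R*1000
    j=np.degrees(np.arctan2(R[1,2],R[0,2])); r=0 if jaw is None else -((jaw-j+180)%360-180)
    print('shift',d.round(1),'roll',round(r,1),'| pos',o['ee_pos'].round(4),'jaw',round(j,2),'t',round(o['time_s'],2),'F',o['force'].round(1),'w',round(o['grip_width'],4),'tilt',np.degrees(np.arccos(-R[2,0])).round(2),'q6',o['qpos'][5].round(2))
E
python3 -c "
from h import *
to(.5256,.3027,.12,-102)"
```

```text
shift [  58.2  593.7 -673.6] roll 30.2 | pos [ 0.1713 -0.5224  0.1775] jaw -71.85 t 0.15 F [-1.   0.6  0. ] w 0.0943 tilt 0.05 q6 -0.07
```

Emit:
servo_tool(motion=[0,40,-45,2,0,79,-90,4,0,119,-135,6,0,158,-180,8,0,198,-225,10,0,238,-269,12,0,277,-314,14,0,317,-359,16,0,356,-404,18,0,396,-449,20,0,435,-494,22,0,475,-539,24,0,515,-584,26,10,554,-629,28,25,594,-674,30,40,594,-674,30,58,594,-674,30,58,594,-674,30,58,594,-674,30], gripper=0.7)

```text
time_s: 2.52
ee_pos: [0.5262, 0.3022, 0.121]
eef_rot: [2.229, 1.569, 0.451]
force: [-0.8, 0.3, 0.8]
grip_width: 0.0654
```

```bash
python3 -c "
from h import *
to(.5256,.3027,.003,-102)
c=cam('wrist','w1'); 
g=np.array([.508,.3064,.028]);a=np.radians(-12);d=np.array([np.cos(a),np.sin(a),0])
print(proj(c,[g-d*.08,g+d*.03,g+d*.115-[0,0,.0125],g])*1.5)"
```

```text
shift [118.   -0.8  -0.3] roll 0.1 | pos [0.5262 0.3022 0.121 ] jaw -101.91 t 2.52 F [-0.8  0.3  0.8] w 0.0654 tilt 0.08 q6 2.24
[[378.22660514 413.81012599]
 [378.55378515 257.71010473]
 [379.02824139 116.9766031 ]
 [378.45378593 303.32790461]]
```

View pics/w1.png

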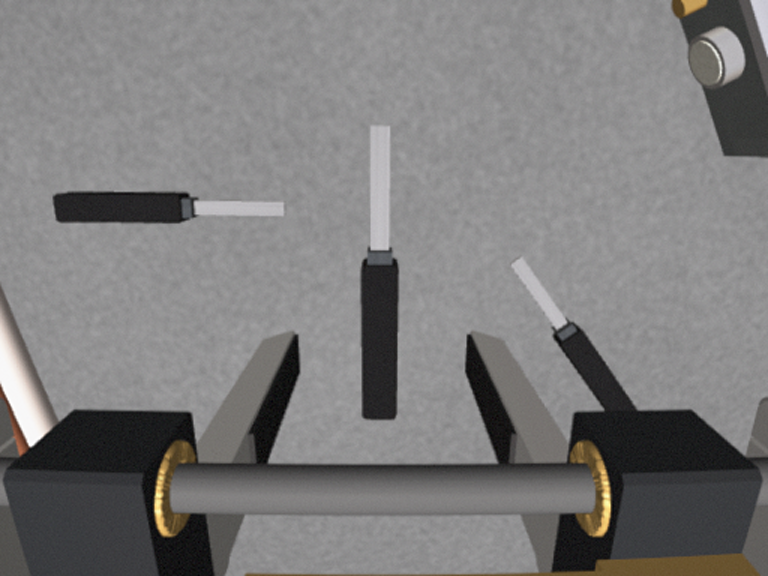

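Emit:
servo_tool(motion=[40,-2,0,0,80,-4,0,0,105,-4,0,0,113,-4,0,0,116,-4,0,0,116,-4,0,0])

```text
time_s: 3.32
ee_pos: [0.5224, 0.3039, 0.0051]
eef_rot: [2.254, 1.569, 0.476]
force: [0.7, 0.4, 0.6]
grip_width: 0.0657
```

Emit:
servo_tool(motion=[0,0,0,0,0,0,0,0,0,0,0,0,0,0,0,0,0,0,0,0,0,0,0,0], gripper=0, force=60)

```text
time_s: 4.08
ee_pos: [0.5219, 0.3037, 0.0039]
eef_rot: [-1.345, 1.571, -3.122]
force: [0.1, -0.2, 0.1]
grip_width: 0.0092
```

```bash
python3 -c "
from h import *
to(.5256,.3027,.15)
c=cam('wrist','w2')"
```

```text
shift [-146.1    3.8    0.2] roll 0 | pos [0.5219 0.3037 0.0039] jaw -101.85 t 4.08 F [ 0.1 -0.2  0.1] w 0.0092 tilt 0.0 q6 2.24
```

View pics/w2.png

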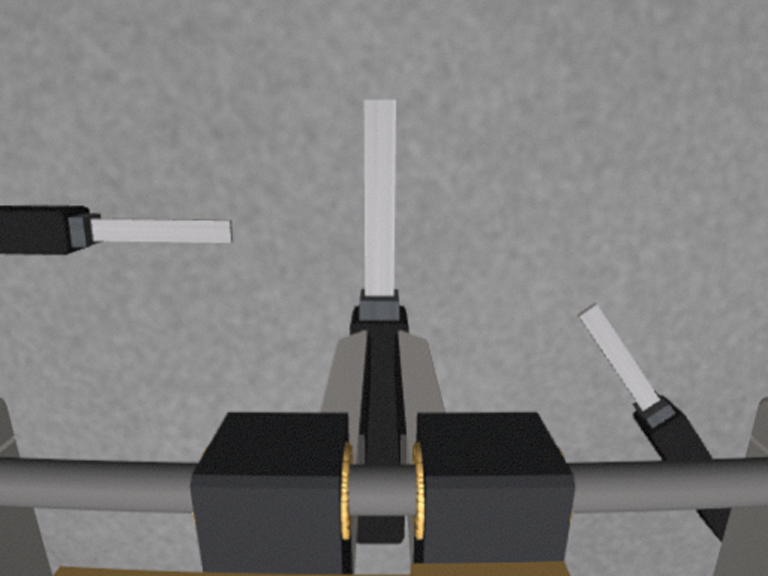

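```bash
python3 -c "
from h import *
print(ctrl.get_obs()['grip_width'])
c=cam('scene'); u,v=proj(c,[.522,.304,.02])[0].astype(int); print(u,v)
cv2.imwrite('pics/s2.png',cv2.resize(c['color'][v-45:v+45,u-60:u+60,::-1],None,fx=6,fy=6,interpolation=cv2.INTER_CUBIC))
print(ctrl.get_obs()['grip_width'])
"
```

```text
0.004896270226284499
275 142
0.0019355152892492954
```

View pics/s2.png

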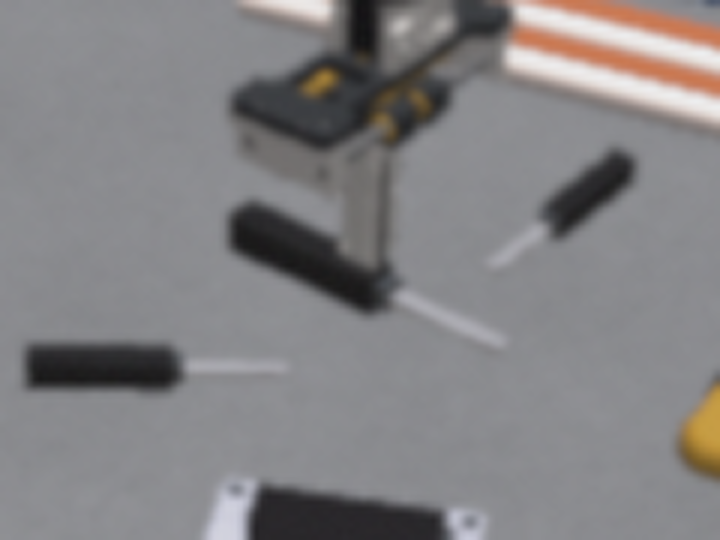

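```bash
python3 -c "
from h import *
c=cam('wrist','w3'); P=cloud(c)
o=ctrl.get_obs(); print(o['grip_width'],o['ee_pos'],o['time_s'])
for r in range(190,260,5): print(r,[ (P[r,x]*1000).round(0).astype(int).tolist() for x in (236,244,252,262,270)])
"
```

```text
0.0005226486528343943 [0.52190714 0.30371549 0.00395368] 4.225
190 [[543, 310, 1], [546, 304, 17], [545, 299, 17], [543, 293, 16], [538, 288, 0]]
195 [[539, 311, 1], [542, 304, 16], [541, 299, 16], [540, 293, 17], [535, 289, 1]]
200 [[535, 312, 0], [541, 304, 23], [540, 300, 22], [539, 294, 22], [531, 289, 2]]
205 [[534, 312, 6], [538, 305, 23], [538, 300, 25], [536, 294, 24], [528, 290, 2]]
210 [[534, 311, 16], [535, 306, 24], [534, 301, 24], [533, 295, 25], [529, 290, 15]]
215 [[534, 311, 26], [533, 306, 26], [532, 301, 27], [531, 295, 26], [529, 291, 24]]
220 [[532, 311, 29], [531, 306, 29], [530, 302, 29], [529, 296, 29], [528, 291, 29]]
225 [[533, 310, 40], [532, 306, 41], [530, 302, 37], [530, 296, 40], [529, 291, 39]]
230 [[532, 310, 46], [598, 286, 212], [530, 302, 45], [530, 296, 47], [529, 292, 47]]
235 [[533, 309, 53], [532, 305, 54], [529, 302, 50], [530, 296, 54], [529, 292, 54]]
240 [[533, 309, 60], [532, 305, 60], [530, 302, 57], [530, 296, 61], [529, 292, 60]]
245 [[532, 309, 65], [532, 305, 67], [530, 301, 63], [530, 296, 66], [529, 293, 66]]
250 [[532, 309, 70], [532, 305, 71], [598, 286, 212], [530, 297, 71], [529, 293, 72]]
255 [[533, 308, 77], [532, 305, 77], [530, 301, 74], [530, 297, 77], [529, 293, 76]]
```

View pics/w3.png

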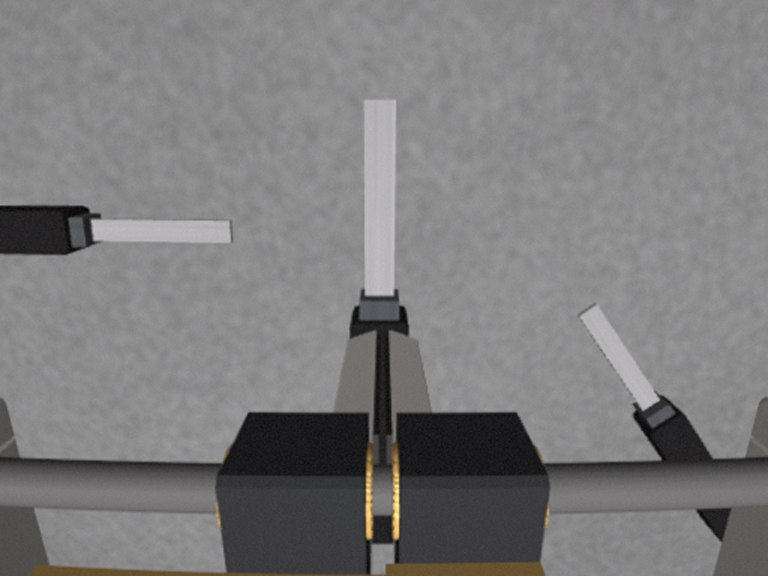

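Emit:
servo_tool(motion=[-10,0,0,0,-25,0,0,0,-40,0,0,0,-40,0,0,0])

```text
time_s: 4.72
ee_pos: [0.5227, 0.3041, 0.0458]
eef_rot: [2.248, 1.568, 0.47]
force: [-0.2, -0.8, 0.3]
grip_width: 0.0007
```

```bash
python3 -c "
from h import *
to(.5256,.3027,.15)
c=cam('wrist','w4'); P=cloud(c)
for r in range(190,260,10): print(r,[ (P[r,x]*1000).round(0).astype(int).tolist() for x in (244,252,262)])
c=cam('scene'); u,v=275,142
cv2.imwrite('pics/s4.png',cv2.resize(c['color'][v-45:v+45,u-60:u+60,::-1],None,fx=6,fy=6,interpolation=cv2.INTER_CUBIC))
"
```

```text
shift [-104.2    3.4    0.6] roll 0 | pos [0.5227 0.3041 0.0458] jaw -101.85 t 4.72 F [-0.2 -0.8  0.3] w 0.0007 tilt 0.17 q6 2.24
190 [[537, 307, 24], [536, 301, 25], [535, 294, 25]]
200 [[531, 308, 29], [530, 303, 29], [529, 296, 30]]
210 [[524, 310, 29], [523, 304, 30], [521, 297, 29]]
220 [[516, 311, 29], [515, 306, 28], [514, 299, 29]]
230 [[532, 306, 89], [531, 302, 86], [530, 296, 89]]
240 [[532, 306, 102], [530, 302, 98], [531, 297, 103]]
250 [[532, 305, 113], [530, 302, 110], [531, 297, 114]]
```

View pics/s4.png

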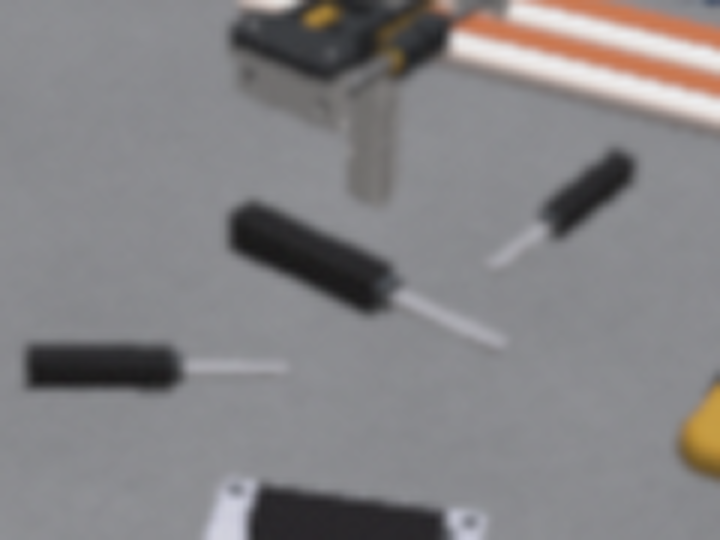

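View pics/w4.png

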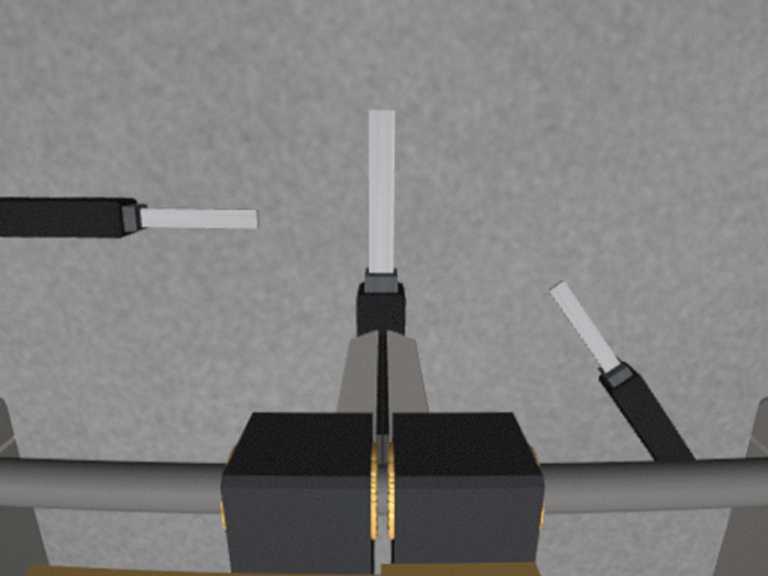

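Emit:
servo_tool(motion=[0,-18,0,0,10,-18,0,0,18,-18,0,0,20,-18,0,0,20,-18,0,0])

```text
time_s: 5.45
ee_pos: [0.5044, 0.3072, 0.0236]
eef_rot: [-0.846, 1.57, -2.624]
force: [-0.8, -0.3, 0.3]
grip_width: 0.0002
```

Emit:
servo_tool(motion=[10,0,0,0,18,0,0,0,18,0,0,0])

```text
time_s: 5.82
ee_pos: [0.5038, 0.3071, 0.005]
eef_rot: [-0.882, 1.569, -2.659]
force: [-0.7, 0.2, 0.1]
grip_width: 0.0007
```

```bash
python3 -c "
from h import *
to(.5256,.3027,.15)
c=cam('top'); P=cloud(c);R,t=RT(c)
cv2.imwrite('pics/t5.png',cv2.resize(c['color'][140:270,40:260,::-1],None,fx=3.5,fy=3.5,interpolation=cv2.INTER_CUBIC))
"
```

```text
shift [-145.    22.1    0. ] roll 0 | pos [0.5038 0.3071 0.005 ] jaw -101.85 t 5.83 F [-0.7  0.2  0.1] w 0.0007 tilt 0.09 q6 2.26
```

View pics/t5.png

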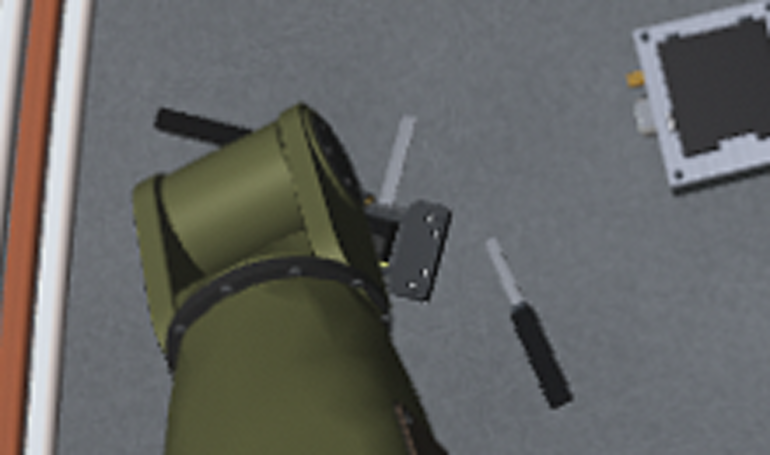

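Emit:
servo_tool(motion=[-30,0,0,0,-80,0,0,0,-130,0,0,0,-180,0,0,0,-190,0,0,0], gripper=0.7)

```text
time_s: 6.5
ee_pos: [0.5053, 0.308, 0.1999]
eef_rot: [2.265, 1.565, 0.487]
force: [0.0, -0.3, -0.3]
grip_width: 0.0472
```

```bash
python3 -c "
from h import *
cam('top','t6');cam('scene','s6');cam('wrist','w6');to(.5,.3,.15)
"
```

```text
shift [45.2 -2.5  8. ] roll 0 | pos [0.5041 0.3073 0.1952] jaw -101.85 t 6.65 F [-1.3  0.2 -0.7] w 0.0591 tilt 0.04 q6 2.26
```

View pics/t6.png

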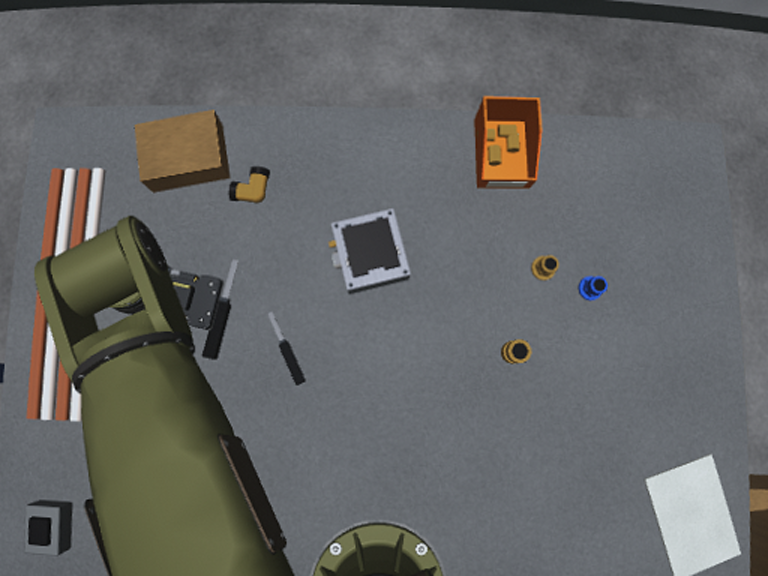

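View pics/s6.png

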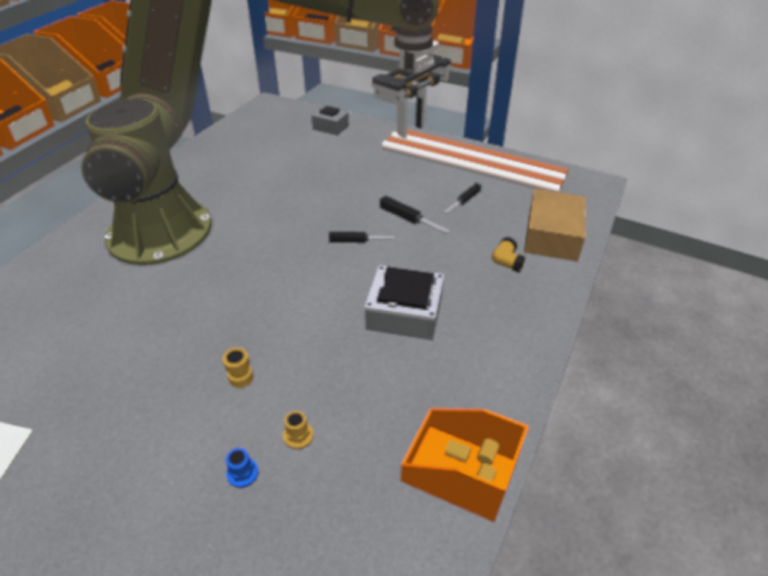

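View pics/w6.png

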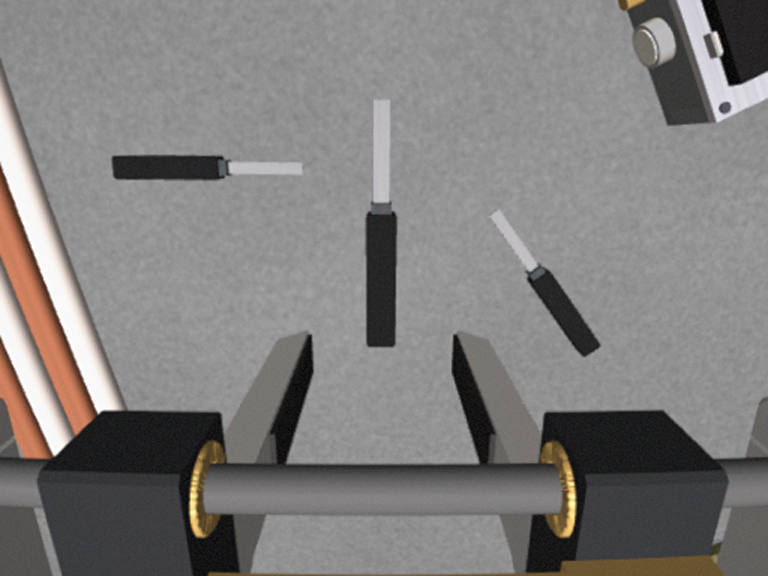

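The fingers went straight through the largest pry's handle with no force, and it did not move. I'll check whether the fingers make contact with anything, using a gentle 3 N squeeze on the near small tool.

```bash
python3 -c "
from h import *
to(.421,.1655,.06,-64.3)
o=ctrl.get_obs();print(o['qpos'])
"
```

```text
shift [135.3 -52.1 155.8] roll -37.5 | pos [0.5041 0.3073 0.1952] jaw -101.85 t 6.65 F [-1.3  0.2 -0.7] w 0.0591 tilt 0.04 q6 2.26
[4.85424170e-01 3.78924450e-01 1.37561980e+00 1.41525694e-05
 1.38771998e+00 2.26301345e+00]
```

Emit:
servo_tool(motion=[30,-13,39,-9,60,-26,78,-19,90,-39,117,-28,120,-52,156,-37,135,-52,156,-37,170,-52,156,-37,188,-52,156,-37,188,-52,156,-37], gripper=0.6)

```text
time_s: 7.65
ee_pos: [0.4205, 0.1656, 0.0063]
eef_rot: [-1.732, 1.567, -2.865]
force: [0.4, 0.4, 0.4]
grip_width: 0.0566
```

Emit:
servo_tool(motion=[0,0,0,0,0,0,0,0,0,0,0,0,0,0,0,0,0,0,0,0,0,0,0,0,0,0,0,0], gripper=0, force=3)

```text
time_s: 8.52
ee_pos: [0.4213, 0.1654, 0.0079]
eef_rot: [-1.897, 1.571, -3.028]
force: [-0.6, 0.7, 0.9]
grip_width: 0.0006
```

```bash
python3 -c "
from h import *
cam('wrist','w7');to(.5,.3,.15)
"
```

```text
shift [-142.   128.4  -88.4] roll 0 | pos [0.4214 0.1654 0.008 ] jaw -64.85 t 8.57 F [-0.7 -0.   0.8] w 0.0002 tilt 0.0 q6 1.42
```

View pics/w7.png

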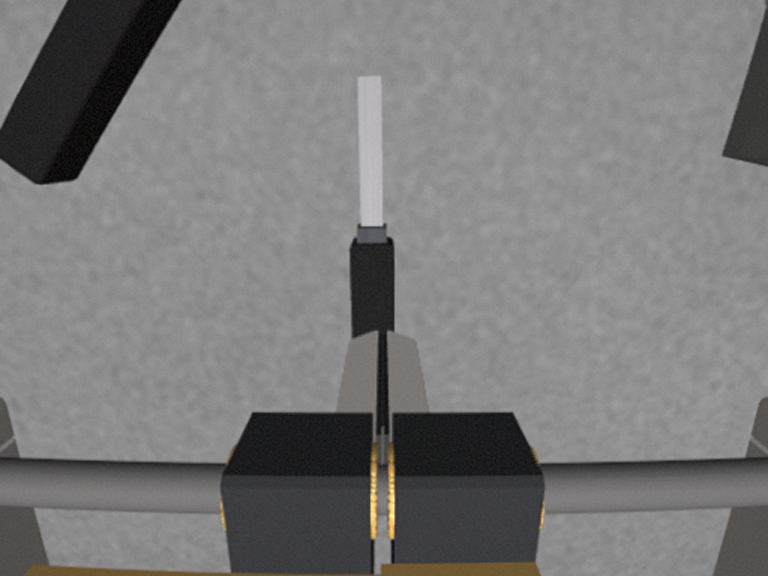

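Emit:
servo_tool(motion=[5,0,0,0,9,0,0,0,10,0,0,0,10,0,0,0])

```text
time_s: 9.07
ee_pos: [0.4213, 0.1654, -0.0022]
eef_rot: [-1.668, 1.571, -2.8]
force: [0.5, -0.8, -0.6]
grip_width: 0.0009
```

Emit:
servo_tool(motion=[2,0,0,0,4,0,0,0,4,0,0,0])

```text
time_s: 9.45
ee_pos: [0.4214, 0.1654, -0.0059]
eef_rot: [1.352, 1.571, 0.22]
force: [-1.4, 0.2, 3.3]
grip_width: 0.0008
```

```bash
python3 -c "
from h import *
to(.5,.3,.15); print(ctrl.get_obs()['tau'], ctrl.get_obs()['qpos'])
"
```

```text
shift [-155.9  128.3  -88.4] roll 0 | pos [ 0.4214  0.1654 -0.0059] jaw -64.85 t 9.45 F [-1.4  0.2  3.3] w 0.0008 tilt 0.01 q6 1.42
[ 2.00747087e-02 -4.50113690e+01 -2.53500062e+01  4.29969281e-02
 -3.19821769e-01 -2.63976847e-05] [ 2.93134358e-01  3.46461046e-01  1.95138807e+00 -1.16377276e-05
  8.43625355e-01  1.42498069e+00]
```

Emit:
servo_tool(motion=[2,0,0,0,2,0,0,0])

```text
time_s: 9.7
ee_pos: [0.4216, 0.1654, -0.0063]
eef_rot: [1.129, 1.57, -0.003]
force: [-13.1, -4.9, 37.2]
grip_width: 0.0006
```

Emit:
servo_tool(motion=[-30,0,0,0,-70,0,0,0,-100,0,0,0,-100,0,0,0], gripper=0.7)

```text
time_s: 10.2
ee_pos: [0.4224, 0.1657, 0.0936]
eef_rot: [1.418, 1.567, 0.286]
force: [0.5, 0.3, -0.7]
grip_width: 0.0374
```

```bash
python3 -c "
from h import *
to(.505,.307,.094,-102)
c=cam('wrist','w8'); P=cloud(c)
# finger tips vs reading
for r in (220,225,230,235):print(r,[(P[r,x]*1000).round(0).tolist() for x in (185,190,195,315,320,325)])
"
```

```text
shift [ 1.000e-01  1.348e+02 -9.280e+01] roll 37.2 | pos [0.4224 0.1657 0.0936] jaw -64.85 t 10.2 F [ 0.5  0.3 -0.7] w 0.0374 tilt 0.22 q6 1.42
220 [[360.0, 210.0, 1.0], [362.0, 205.0, 1.0], [364.0, 201.0, 2.0], [414.0, 94.0, 0.0], [417.0, 91.0, 2.0], [419.0, 86.0, 1.0]]
225 [[355.0, 208.0, 1.0], [357.0, 203.0, 0.0], [360.0, 199.0, 2.0], [410.0, 92.0, 1.0], [412.0, 88.0, 1.0], [414.0, 83.0, 1.0]]
230 [[350.0, 206.0, 1.0], [353.0, 201.0, 3.0], [355.0, 197.0, 3.0], [405.0, 90.0, 2.0], [407.0, 85.0, 1.0], [409.0, 81.0, 1.0]]
235 [[345.0, 204.0, 1.0], [347.0, 199.0, -1.0], [349.0, 195.0, 0.0], [400.0, 87.0, 1.0], [402.0, 82.0, 0.0], [405.0, 78.0, 1.0]]
```

View pics/w8.png

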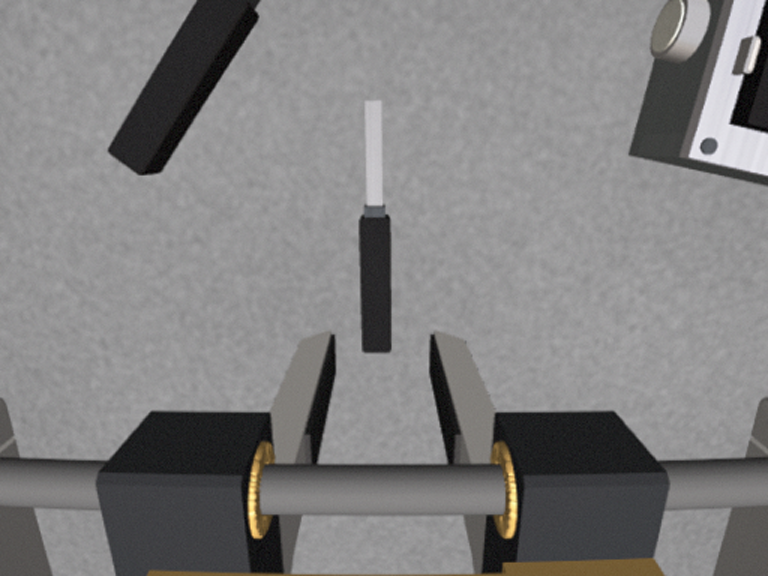

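```bash
python3 -c "
from h import *
c=cam('wrist'); P=cloud(c); o=ctrl.get_obs(); print(o['ee_pos'],o['grip_width'])
Z=P[...,2]; V=c['z_map']>0
m=V&(Z>.06)&(np.arange(384)[:,None]<270)
for r in range(218,245,3):
    xs=np.where(m[r])[0]
    if len(xs): print(r,xs.min(),xs.max(),[(P[r,x]*1000).round(0).tolist() for x in (xs[0],xs[len(xs)//2-1],xs[len(xs)//2],xs[-1])])
print(proj(c,[o['ee_pos']]))
"
```

```text
[0.42108899 0.1653248  0.09131255] 0.045210357140221584
221 213 296 [[419.0, 189.0, 122.0], [420.0, 188.0, 122.0], [439.0, 147.0, 122.0], [440.0, 146.0, 122.0]]
224 204 305 [[418.0, 194.0, 127.0], [419.0, 186.0, 122.0], [437.0, 149.0, 123.0], [442.0, 142.0, 127.0]]
227 197 312 [[416.0, 196.0, 131.0], [418.0, 185.0, 123.0], [436.0, 148.0, 124.0], [443.0, 138.0, 130.0]]
230 195 314 [[416.0, 197.0, 135.0], [417.0, 184.0, 124.0], [434.0, 147.0, 124.0], [444.0, 139.0, 136.0]]
233 194 315 [[416.0, 197.0, 140.0], [417.0, 184.0, 129.0], [416.0, 184.0, 125.0], [443.0, 138.0, 139.0]]
236 192 317 [[415.0, 197.0, 143.0], [414.0, 183.0, 125.0], [431.0, 146.0, 125.0], [444.0, 138.0, 144.0]]
239 190 319 [[416.0, 197.0, 147.0], [412.0, 182.0, 126.0], [430.0, 145.0, 126.0], [443.0, 138.0, 146.0]]
242 189 320 [[417.0, 197.0, 153.0], [410.0, 181.0, 126.0], [428.0, 144.0, 126.0], [444.0, 138.0, 151.0]]
[[252.12312582 216.92145475]]
```

The wrist depth puts the visible fingertips at z≈0.122 while the TCP reads 0.091. So the real fingertips are about 28–30 mm above the reported TCP. My earlier closes were simply above the handles, and the "bench" contact was the small tool's top. I'll correct for this offset from here on.

```bash
python3 -c "
from h import *
to(.5206,.3037,.04,-102)
"
```

```text
shift [ 51.3 148.9 -83. ] roll 37.1 | pos [0.4211 0.1653 0.0913] jaw -64.85 t 10.3 F [0.  0.3 0.4] w 0.0452 tilt 0.03 q6 1.42
```

Emit:
servo_tool(motion=[0,37,-21,9,0,74,-42,19,0,112,-62,28,0,149,-83,37,30,149,-83,37,51,149,-83,37,51,149,-83,37], gripper=0.7)

```text
time_s: 11.18
ee_pos: [0.5195, 0.3032, 0.038]
eef_rot: [-0.899, 1.566, -2.677]
force: [-0.5, -0.2, -0.1]
grip_width: 0.0656
```

```bash
python3 -c "
from h import *
c=cam('wrist','w9'); P=cloud(c); Z=P[...,2]
to(.5206,.3037,-.025,-102)
m=(Z>.045)&(np.arange(384)[:,None]<270)
for r in range(218,245,6):
    xs=np.where(m[r])[0]
    if len(xs): print(r,[(P[r,x]*1000).round(0).tolist() for x in (xs[0],xs[len(xs)//2-1],xs[len(xs)//2],xs[-1])])
"
```

```text
shift [64.7  0.4 -0.3] roll 0.2 | pos [0.5203 0.3035 0.0397] jaw -101.85 t 11.22 F [-1.1  0.   0.4] w 0.0658 tilt 0.15 q6 2.24
218 [[597.0, 286.0, 246.0], [597.0, 286.0, 246.0], [597.0, 286.0, 246.0], [597.0, 286.0, 246.0]]
224 [[597.0, 286.0, 246.0], [520.0, 268.0, 68.0], [521.0, 267.0, 69.0], [597.0, 286.0, 246.0]]
230 [[597.0, 286.0, 246.0], [516.0, 268.0, 68.0], [518.0, 268.0, 72.0], [597.0, 286.0, 246.0]]
236 [[597.0, 286.0, 246.0], [527.0, 333.0, 70.0], [597.0, 286.0, 246.0], [520.0, 256.0, 90.0]]
242 [[538.0, 343.0, 97.0], [522.0, 335.0, 67.0], [509.0, 270.0, 67.0], [520.0, 256.0, 98.0]]
```

View pics/w9.png

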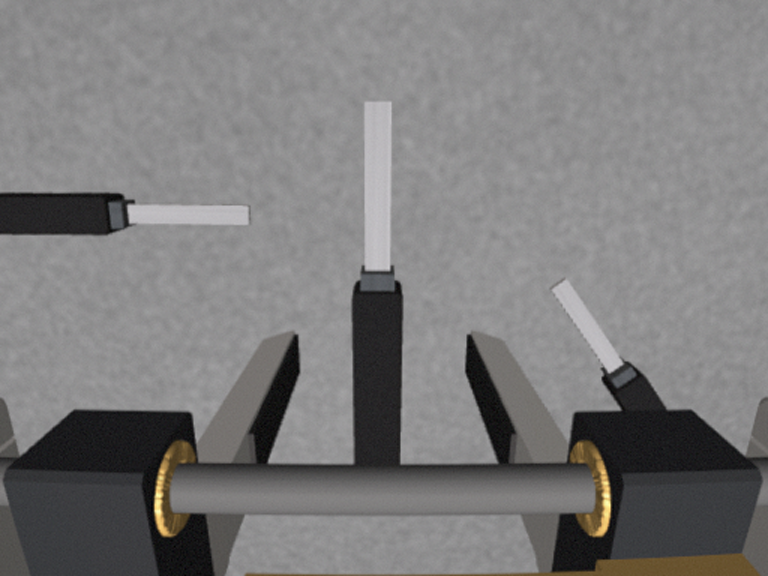

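Emit:
servo_tool(motion=[30,0,0,0,50,0,0,0,60,0,0,0,64,0,0,0,64,0,0,0])

```text
time_s: 11.85
ee_pos: [0.5212, 0.304, -0.0226]
eef_rot: [2.278, 1.57, 0.501]
force: [0.8, -0.0, -0.1]
grip_width: 0.0659
```

Emit:
servo_tool(motion=[0,0,0,0,0,0,0,0,0,0,0,0,0,0,0,0,0,0,0,0,0,0,0,0], gripper=0, force=60)

```text
time_s: 12.6
ee_pos: [0.521, 0.3039, -0.023]
eef_rot: [2.339, 1.571, 0.561]
force: [0.3, 0.3, 0.2]
grip_width: 0.0232
```

```bash
python3 -c "
from h import *
c=cam('wrist','w10')
to(.5206,.3037,.03,-75)
"
```

```text
shift [-53.   -0.3   0.3] roll -26.8 | pos [ 0.521   0.3039 -0.023 ] jaw -101.85 t 12.65 F [ 0.  -0.1  0.6] w 0.0235 tilt 0.01 q6 2.24
```

View pics/w10.png

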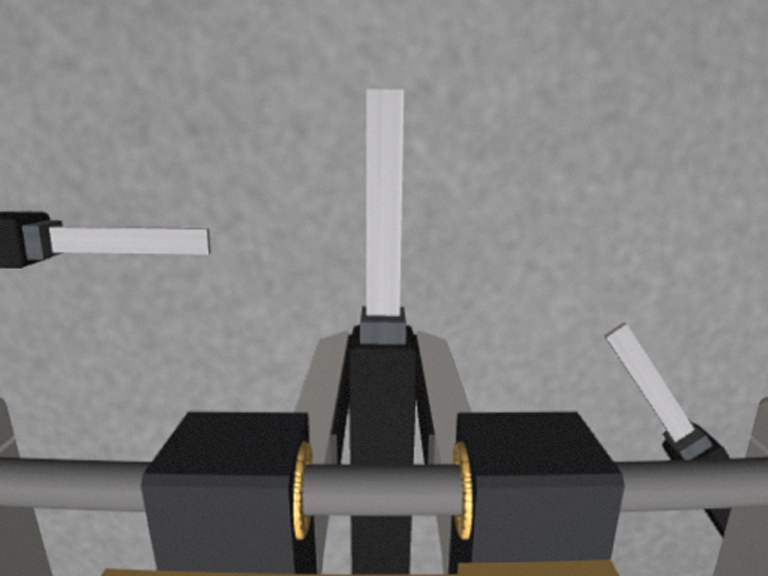

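```bash
python3 -c "
from h import *
c=cam('wrist'); o=ctrl.get_obs(); P=cloud(c)
t=onplane(c,[[385/1.5,90/1.5],[385/1.5,330/1.5]],.0155);print(t, P[64,257],P[90,256])
R=Ro.from_euler('xyz',o['eef_rot']).as_matrix()
print((t-o['ee_pos'])@R*1000)
"
```

```text
[[0.61485436 0.28143559 0.0155    ]
 [0.53349017 0.29817659 0.0155    ]] [0.61287004 0.2816875  0.01686403] [0.60099631 0.28463342 0.01683681]
[[-38.46074815  96.47050514   2.70270581]
 [-38.46935173  13.40250316   3.0195217 ]]
```

Emit:
servo_tool(motion=[-20,0,0,0,-60,0,0,0,-110,0,0,0,-130,0,0,0,-130,0,0,0])

```text
time_s: 13.32
ee_pos: [0.5217, 0.3042, 0.1094]
eef_rot: [2.244, 1.567, 0.466]
force: [-0.5, -0.4, -0.7]
grip_width: 0.0239
```

```bash
python3 -c "
from h import *
c=cam('wrist','w11'); o=ctrl.get_obs(); P=cloud(c); print(o['ee_pos'],o['grip_width'])
for r in range(55,240,15): print(r,[(P[r,x]*1000).round(0).tolist() for x in (254,257,260)])
"
```

```text
[0.52099633 0.30386787 0.10759973] 0.023726229578293834
55 [[636.0, 279.0, 2.0], [635.0, 277.0, 1.0], [635.0, 274.0, 1.0]]
70 [[611.0, 284.0, 149.0], [611.0, 283.0, 150.0], [610.0, 281.0, 150.0]]
85 [[604.0, 285.0, 148.0], [604.0, 284.0, 150.0], [603.0, 283.0, 150.0]]
100 [[597.0, 287.0, 149.0], [597.0, 285.0, 148.0], [596.0, 284.0, 150.0]]
115 [[590.0, 288.0, 149.0], [590.0, 287.0, 150.0], [589.0, 285.0, 150.0]]
130 [[583.0, 290.0, 149.0], [582.0, 288.0, 149.0], [582.0, 287.0, 149.0]]
145 [[575.0, 291.0, 150.0], [575.0, 290.0, 148.0], [574.0, 288.0, 149.0]]
160 [[567.0, 293.0, 149.0], [567.0, 291.0, 150.0], [567.0, 290.0, 150.0]]
175 [[559.0, 295.0, 149.0], [559.0, 293.0, 149.0], [559.0, 292.0, 148.0]]
190 [[551.0, 296.0, 148.0], [551.0, 295.0, 149.0], [551.0, 293.0, 151.0]]
205 [[543.0, 298.0, 150.0], [543.0, 296.0, 150.0], [543.0, 295.0, 149.0]]
220 [[537.0, 299.0, 156.0], [538.0, 298.0, 158.0], [537.0, 296.0, 156.0]]
235 [[531.0, 300.0, 161.0], [531.0, 299.0, 161.0], [531.0, 297.0, 161.0]]
```

View pics/w11.png

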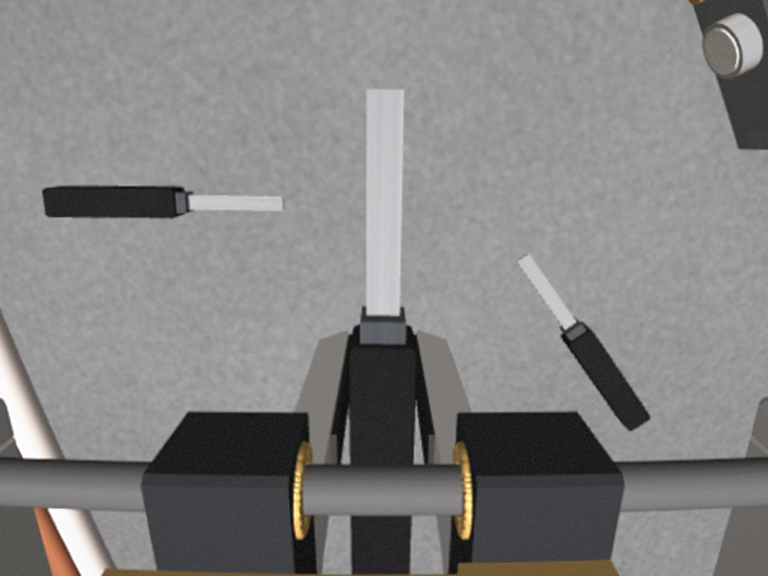

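```bash
python3 -c "
from h import *
to(.467,-.021,.09,-75)
"
```

```text
shift [ 17.4  13.8 329. ] roll -26.8 | pos [0.521  0.3039 0.1076] jaw -101.85 t 13.38 F [-0.9 -0.5 -1.5] w 0.0237 tilt 0.06 q6 2.24
```

Emit:
servo_tool(motion=[0,1,25,-2,0,3,65,-6,0,5,110,-10,0,7,155,-14,0,9,200,-18,0,11,245,-22,0,13,285,-25,10,14,315,-27,17,14,329,-27,17,14,329,-27,17,14,329,-27])

```text
time_s: 14.75
ee_pos: [0.4673, -0.0202, 0.09]
eef_rot: [-2.9, 1.571, 2.077]
force: [-0.4, 0.0, -1.2]
grip_width: 0.0236
```

```bash
python3 -c "
from h import *
to(.467,-.021,.0285,-75)
c=cam('wrist','w12')
S=np.array([.634,.0222,0]);a=np.radians(15);u=np.array([np.cos(a),np.sin(a),0]);v=np.array([-u[1],u[0],0])
print(proj(c,[S-.046*u+v*s+[0,0,.075] for s in(-.045,-.015,0,.015,.045)])*1.5)
print(proj(c,[S-.065*u+v*s+[0,0,.062] for s in(-.06,.06)])*1.5)
"
```

```text
shift [61.5 -0.5  0.7] roll 0.2 | pos [ 0.4673 -0.0202  0.09  ] jaw -74.84 t 14.75 F [-0.4  0.  -1.2] w 0.0236 tilt 0.01 q6 1.18
[[491.99198456  29.66771452]
 [420.44311782  28.56038958]
 [384.50820332  28.26605501]
 [348.56393755  28.14527269]
 [276.94070814  28.42636845]]
[[516.52623526  81.81940587]
 [251.56941758  80.33439441]]
```

View pics/w12.png

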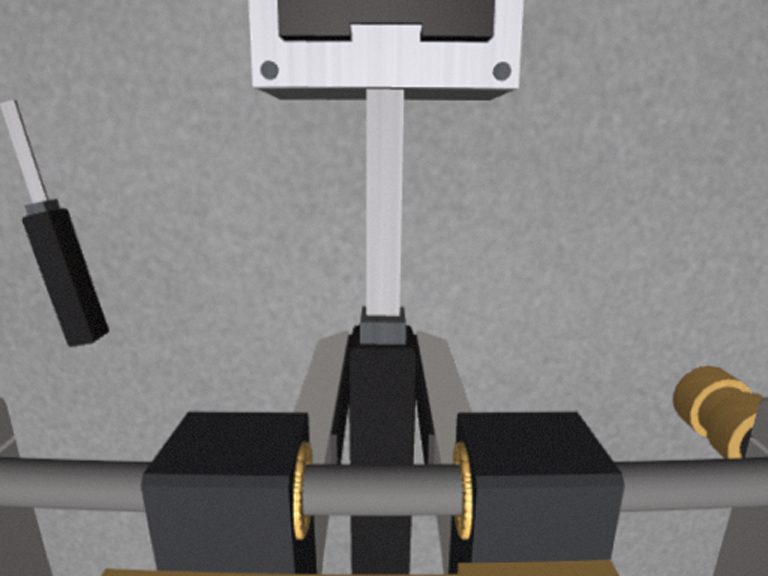

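Emit:
servo_tool(motion=[20,0,0,0,45,0,0,0,58,0,0,0,62,0,0,0,62,0,0,0,62,0,0,0])

```text
time_s: 15.55
ee_pos: [0.4675, -0.021, 0.0286]
eef_rot: [1.194, 1.57, -0.112]
force: [0.2, -0.7, -2.0]
grip_width: 0.0235
```

```bash
python3 -c "
from h import *
to(.467,-.021,.0285,-75)
c=cam('wrist','w13'); P=cloud(c)
for r in (40,45,50,55,58,60,62,65,70,90): print(r,[(P[r,x]*1000).round(1).tolist() for x in (240,257,275)])
c=cam('scene'); u,v=proj(c,[.56,.0,.06])[0].astype(int)
cv2.imwrite('pics/s13.png',cv2.resize(c['color'][v-45:v+45,u-60:u+60,::-1],None,fx=6,fy=6,interpolation=cv2.INTER_CUBIC))
"
```

```text
shift [ 0.1 -0.5 -0.1] roll 0.2 | pos [ 0.4675 -0.021   0.0286] jaw -74.85 t 15.55 F [ 0.2 -0.7 -2. ] w 0.0235 tilt 0.06 q6 1.18
40 [[542.6, -2.3, 236.6], [570.1, 4.0, 63.0], [572.4, -4.6, 63.2]]
45 [[566.9, 12.2, 53.6], [569.2, 3.7, 53.7], [571.6, -5.4, 54.0]]
50 [[566.5, 12.9, 36.6], [569.2, 3.5, 35.4], [571.9, -6.5, 35.9]]
55 [[566.3, 13.8, 14.3], [569.0, 3.3, 15.3], [571.8, -7.7, 16.7]]
58 [[542.6, -2.3, 236.6], [568.8, 3.1, 1.7], [571.9, -8.6, 2.0]]
60 [[564.5, 13.9, 1.4], [560.5, 1.4, 68.2], [570.9, -9.0, 0.1]]
62 [[563.2, 13.5, 2.1], [559.6, 1.1, 67.8], [569.4, -9.3, 2.6]]
65 [[561.3, 13.0, 2.2], [558.2, 0.8, 67.9], [567.7, -9.9, 0.9]]
70 [[558.3, 12.3, 1.1], [555.9, 0.1, 68.9], [564.6, -10.8, 0.4]]
90 [[545.5, 8.9, 1.3], [546.9, -2.4, 67.9], [551.8, -14.4, 2.1]]
```

View pics/w13.png

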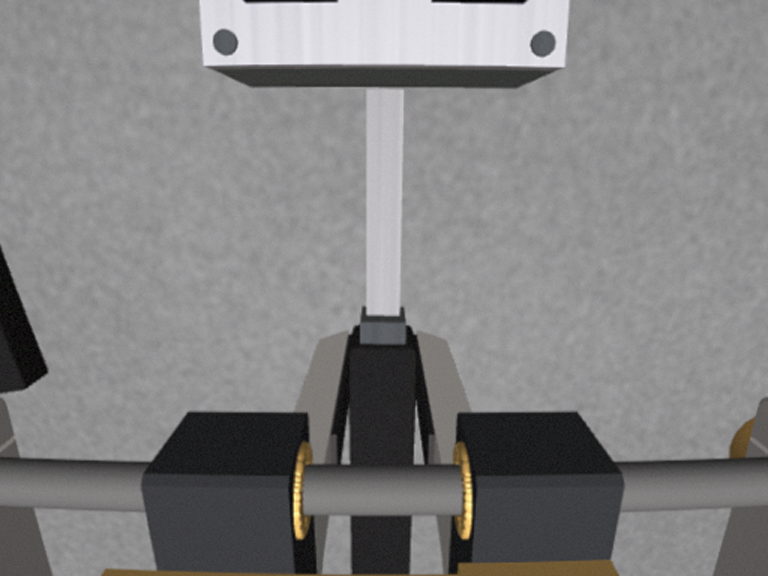

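View pics/s13.png

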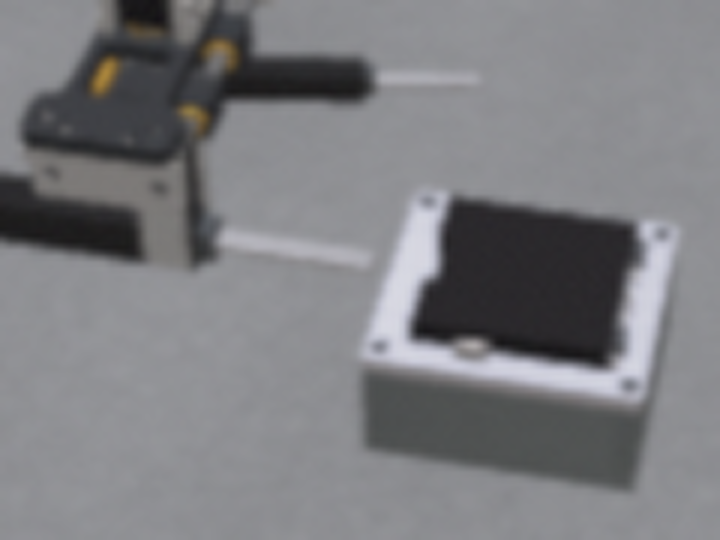

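Emit:
servo_tool(motion=[-0.5,8,0,0,-0.5,16,0,0,-0.5,24,0,0,-0.5,32,0,0,-0.5,40,0,0,-0.5,46,0,0,-0.5,50,0,0,-0.5,50,0,0])

```text
time_s: 16.65
ee_pos: [0.5155, -0.0079, 0.0284]
eef_rot: [-2.046, 1.571, 2.931]
force: [0.3, 0.3, -0.4]
grip_width: 0.0237
```

```bash
python3 -c "
from h import *
to(.467,-.021,.0285,-75)
c=cam('scene'); u,v=proj(c,[.56,.0,.06])[0].astype(int)
cv2.imwrite('pics/s14.png',cv2.resize(c['color'][v-45:v+45,u-60:u+60,::-1],None,fx=6,fy=6,interpolation=cv2.INTER_CUBIC))
"
```

```text
shift [ -0.1 -50.2  -0. ] roll 0.2 | pos [ 0.5155 -0.0079  0.0284] jaw -74.85 t 16.65 F [ 0.3  0.3 -0.4] w 0.0237 tilt 0.01 q6 1.22
```

View pics/s14.png

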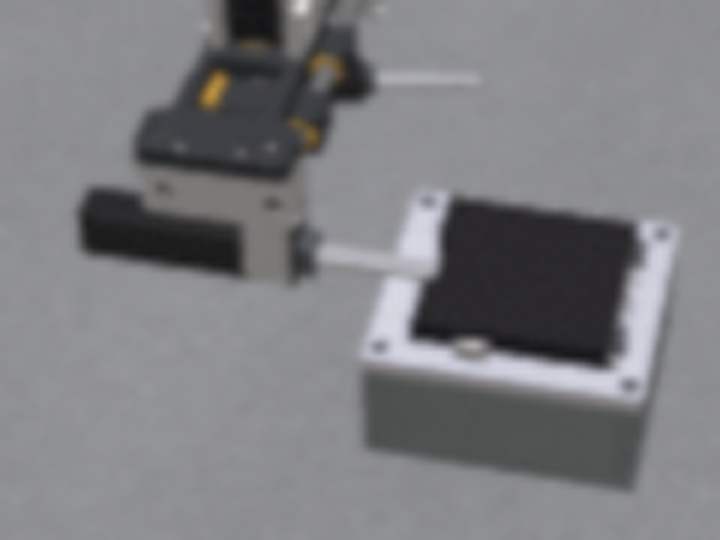

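Emit:
servo_tool(motion=[-3,0,0,0,-6,0,0,0,-9,0,0,0,-12,0,0,0,-15,0,0,0,-18,0,0,0,-18,0,0,0])

```text
time_s: 17.58
ee_pos: [0.5155, -0.0079, 0.0467]
eef_rot: [1.301, 1.57, -0.005]
force: [-0.6, 0.5, -1.9]
grip_width: 0.0236
```

```bash
python3 -c "
from h import *
to(.467,-.021,.0285,-75)
c=cam('scene'); u,v=proj(c,[.56,.0,.06])[0].astype(int)
cv2.imwrite('pics/s15.png',cv2.resize(c['color'][v-45:v+45,u-60:u+60,::-1],None,fx=6,fy=6,interpolation=cv2.INTER_CUBIC))
cam('wrist','w15')
"
```

```text
shift [ 18.2 -50.2  -0.1] roll 0.1 | pos [ 0.5155 -0.0079  0.0467] jaw -74.85 t 17.57 F [-0.6  0.5 -1.9] w 0.0236 tilt 0.02 q6 1.22
```

View pics/s15.png

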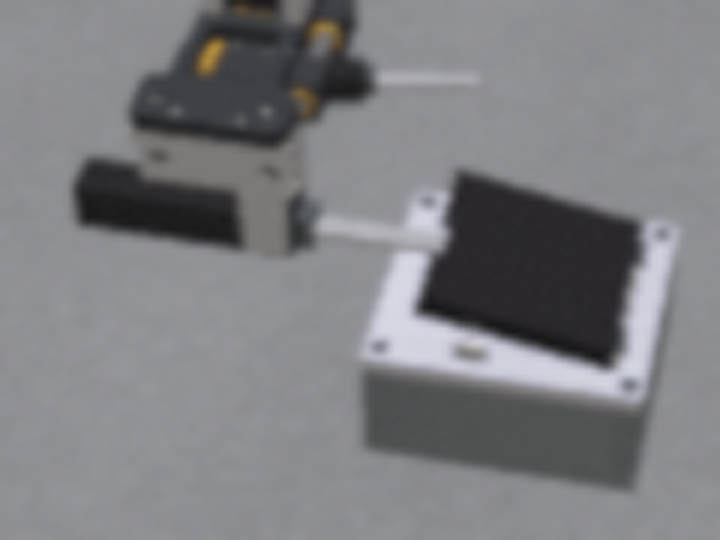

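View pics/w15.png

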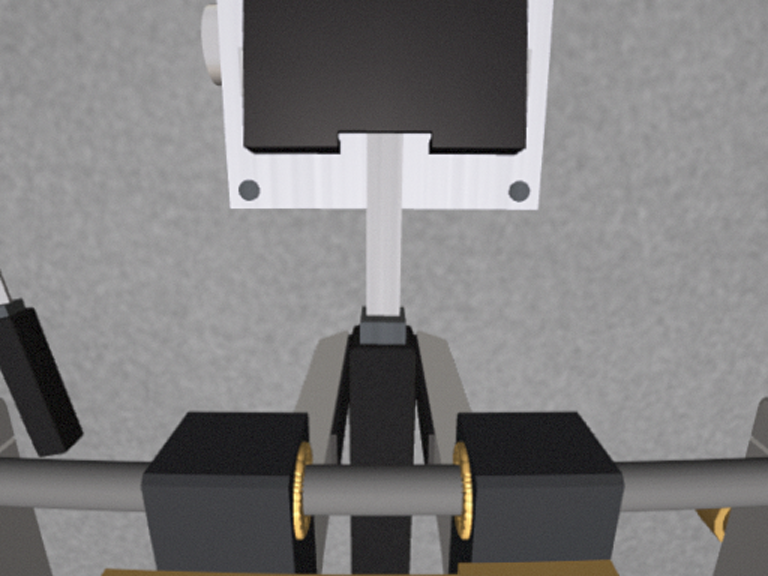

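Emit:
servo_tool(motion=[-7,3,0,0,-14,7,0,0,-20,11,0,0,-25,17,0,0,-30,22,0,0,-34,28,0,0,-37,34,0,0,-41,41,0,0,-43,48,0,0,-44,55,0,0,-45,62,0,0,-45,69,0,0,-44,76,0,0,-43,83,0,0,-41,89,0,0,-39,95,0,0,-37,100,0,0,-37,100,0,0])

```text
time_s: 19.92
ee_pos: [0.612, 0.0182, 0.0831]
eef_rot: [-1.84, 1.57, 3.137]
force: [-0.9, -0.5, -0.6]
grip_width: 0.023
```

```bash
python3 -c "
from h import *
to(.467,-.021,.0285,-75)
c=cam('scene'); u,v=proj(c,[.6,.0,.06])[0].astype(int)
cv2.imwrite('pics/s16.png',cv2.resize(c['color'][v-55:v+45,u-60:u+60,::-1],None,fx=6,fy=6,interpolation=cv2.INTER_CUBIC))
cam('wrist','w16')
"
```

```text
shift [  54.7 -150.2   -0. ] roll 0.2 | pos [0.612  0.0182 0.0831] jaw -74.84 t 19.93 F [-0.9 -0.5 -0.6] w 0.023 tilt 0.02 q6 1.28
```

View pics/s16.png

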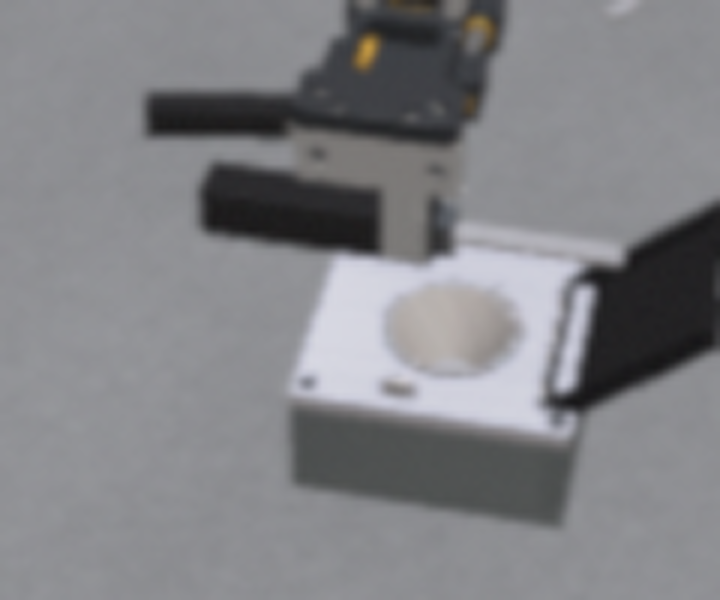

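View pics/w16.png

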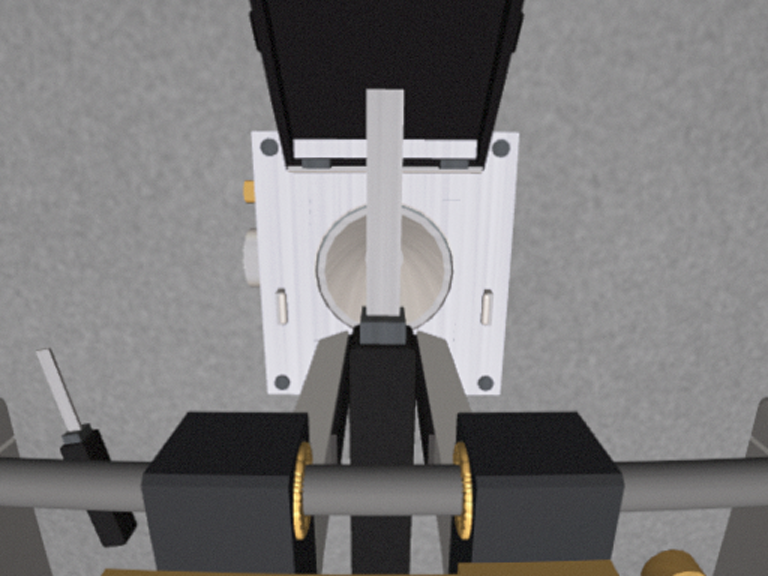

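Emit:
servo_tool(motion=[0,-20,0,0,0,-60,0,0,0,-110,0,0,0,-155,0,0,20,-185,0,0,55,-193,0,0,85,-193,0,0,98,-193,0,0,103,-193,0,0,105,-193,0,0,105,-193,0,0])

```text
time_s: 21.4
ee_pos: [0.426, -0.0323, -0.021]
eef_rot: [1.142, 1.57, -0.164]
force: [-0.3, 0.0, -0.6]
grip_width: 0.0235
```

```bash
python3 -c "
from h import *
c=cam('wrist','w17'); P=cloud(c)
for r in (70,100,150,190): print((P[r,257]*1000).round(1))
to(.426,-.033,-.023)
"
```

```text
[514.4 -11.1  18.9]
[500.7 -14.9  21. ]
[476.6 -21.5  19.3]
[455.9 -27.3  18.7]
shift [ 2.  -0.2  0.7] roll 0 | pos [ 0.426  -0.0323 -0.021 ] jaw -74.85 t 21.45 F [-0.5 -0.7 -1.2] w 0.0234 tilt 0.06 q6 1.14
```

2 mm above the bench; lower the rest and release.

Emit:
servo_tool(motion=[1,0,0,0,2,0,0,0,2,0,0,0])

```text
time_s: 21.82
ee_pos: [0.4258, -0.0323, -0.0231]
eef_rot: [1.216, 1.57, -0.09]
force: [-3.0, 1.0, 8.3]
grip_width: 0.0236
```

Emit:
servo_tool(motion=[0,0,0,0,0,0,0,0,0,0,0,0,0,0,0,0], gripper=0.6)

```text
time_s: 22.32
ee_pos: [0.4256, -0.0323, -0.0236]
eef_rot: [-1.719, 1.571, -3.025]
force: [-0.0, -0.1, 0.5]
grip_width: 0.0558
```

Emit:
servo_tool(motion=[-20,0,0,0,-60,0,0,0,-110,0,0,0,-170,0,0,0,-220,0,0,0,-220,0,0,0])

```text
time_s: 23.08
ee_pos: [0.427, -0.0324, 0.1996]
eef_rot: [1.147, 1.564, -0.159]
force: [-0.2, -0.5, -0.4]
grip_width: 0.0566
```

```bash
python3 -c "
from h import *
c=cam('wrist','w18'); P=cloud(c)
c=cam('top','t18')
to(.609,-.3163,.13,-75)
hsv=cv2.cvtColor(c['color'],cv2.COLOR_RGB2HSV)
"
```

```text
shift [ 65.8 103.  322.2] roll 0.2 | pos [ 0.4254 -0.0322  0.1959] jaw -74.85 t 23.18 F [ 0.2 -0.3 -0.1] w 0.0566 tilt 0.01 q6 1.14
```

View pics/w18.png

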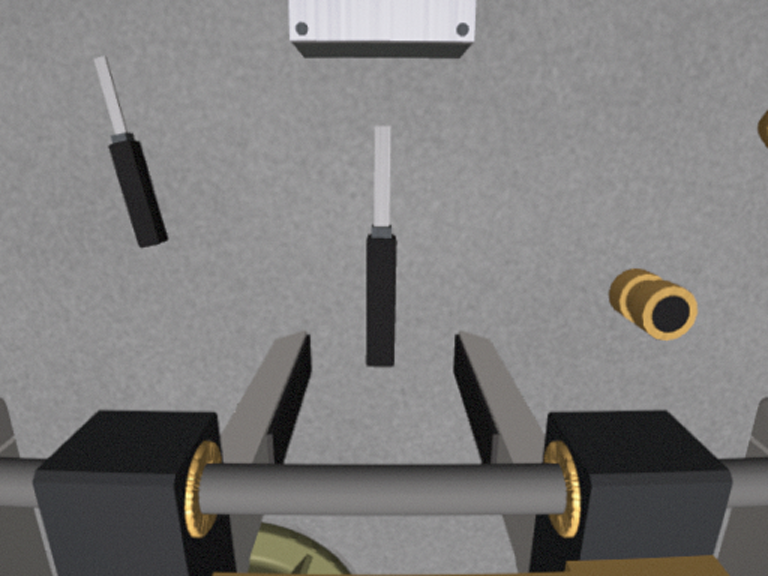

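View pics/t18.png

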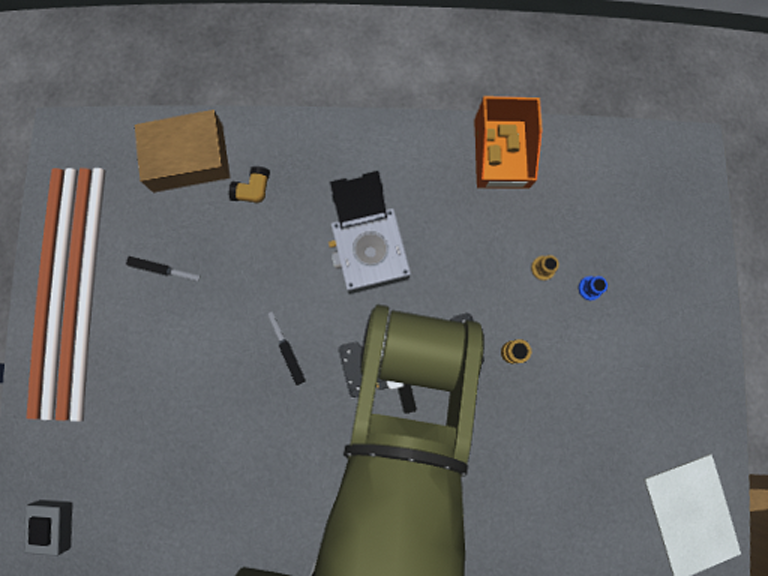

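Emit:
servo_tool(motion=[0,9,30,0,0,26,80,0,0,44,140,0,0,62,195,0,0,80,250,0,10,95,298,0,40,103,322,0,66,103,322,0,66,103,322,0])

```text
time_s: 24.3
ee_pos: [0.6077, -0.3154, 0.1261]
eef_rot: [-2.37, 1.564, 2.607]
force: [-0.9, -0.9, 0.1]
grip_width: 0.0562
```

```bash
python3 -c "
from h import *
c=cam('wrist','w19'); P=cloud(c); Z=P[...,2]
to(.609,-.3163,.006,-75)
m=(abs(P[...,0]-.61)<.04)&(abs(P[...,1]+.316)<.04)&(abs(Z-.068)<.006)
w=onplane(c,np.argwhere(m)[:,::-1],.068)[:,:2];print(m.sum(),cv2.minEnclosingCircle(w.astype(np.float32)),np.median(Z[m]))
hsv=cv2.cvtColor(c['color'],cv2.COLOR_RGB2HSV)
c2=dict(np.load('scene0.npz'))
np.savez('w19.npz',**c)
"
```

```text
shift [122.7   0.6   1. ] roll 0.2 | pos [ 0.6085 -0.3157  0.1287] jaw -74.85 t 24.35 F [0.4 0.5 0.5] w 0.0564 tilt 0.19 q6 0.77
1227 ((0.6088074445724487, -0.31785714626312256), 0.017568981274962425) 0.0694307068552202
```

View pics/w19.png

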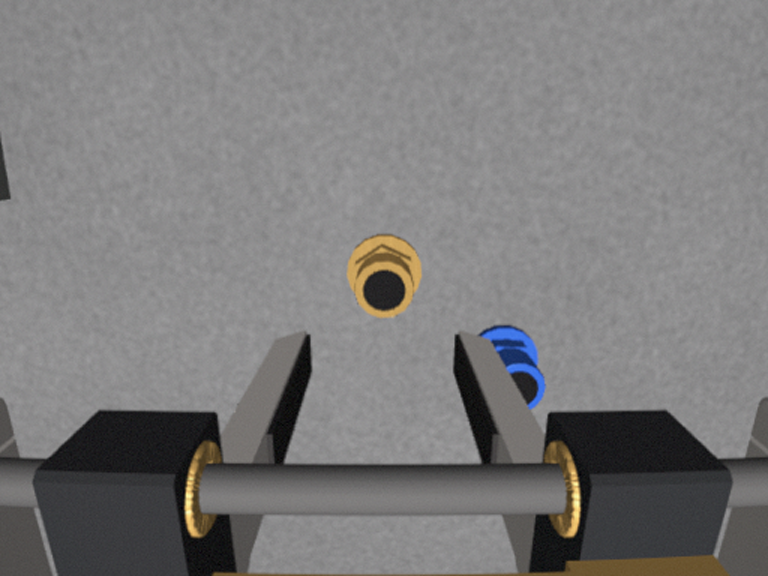

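```bash
python3 -c "
from h import *
c=dict(np.load('w19.npz')); P=cloud(c); hsv=cv2.cvtColor(c['color'],cv2.COLOR_RGB2HSV)
m=(hsv[...,0]>100)&(hsv[...,0]<125)&(hsv[...,1]>150)
o=ctrl.get_obs(); R=Ro.from_euler('xyz',o['eef_rot']).as_matrix()
q=(P[m]-o['ee_pos'])@R*1000; print(np.percentile(q,[2,50,98],axis=0).round(0))
"
```

```text
[[ 58. -71.  69.]
 [ 81. -46.  86.]
 [102. -39. 104.]]
```

Emit:
servo_tool(motion=[40,0,0,0,80,0,0,0,110,0,0,0,122,0,0,0,125,0,0,0,125,0,0,0])

```text
time_s: 25.1
ee_pos: [0.6098, -0.3164, 0.0069]
eef_rot: [0.784, 1.569, -0.522]
force: [0.6, -0.1, -0.2]
grip_width: 0.0564
```

Emit:
servo_tool(motion=[0,0,0,0,0,0,0,0,0,0,0,0,0,0,0,0], gripper=0, force=30)

```text
time_s: 25.6
ee_pos: [0.6094, -0.3162, 0.0059]
eef_rot: [0.864, 1.57, -0.443]
force: [-0.3, -0.0, 3.6]
grip_width: 0.0336
```

```bash
python3 -c "
from h import *
cam('wrist','w20')
to(.634,.0222,.1,-75)
"
```

```text
shift [ -94.2  112.3 -320.2] roll 0.2 | pos [ 0.6094 -0.3162  0.0059] jaw -74.85 t 25.65 F [-1.   0.7  4.3] w 0.0332 tilt 0.03 q6 0.77
```

View pics/w20.png

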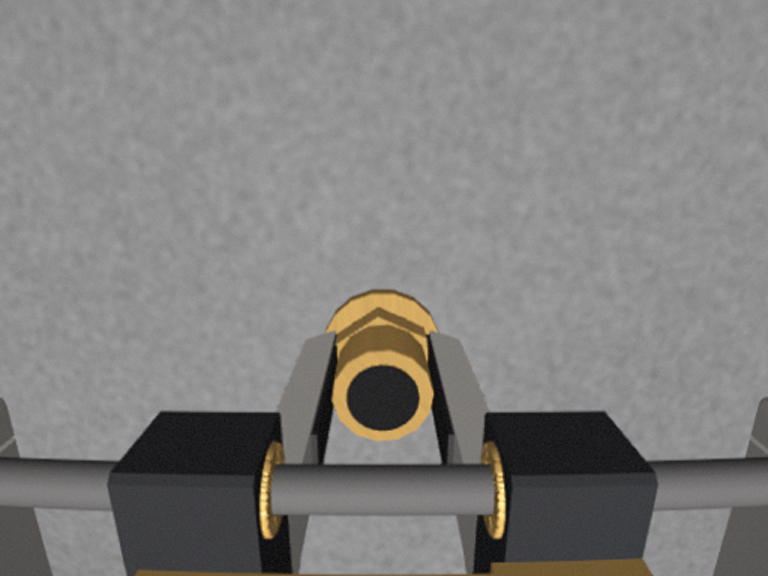

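```bash
cat >> h.py <<'E'
def tf(P):
    o=ctrl.get_obs(); R=Ro.from_euler('xyz',o['eef_rot']).as_matrix(); return (np.array(P)-o['ee_pos'])@R*1000
E
python3 -c "
from h import *
c=cam('wrist'); hsv=cv2.cvtColor(c['color'],cv2.COLOR_RGB2HSV)
m=np.zeros((384,512),np.uint8); m[235:300,215:295]=(hsv[235:300,215:295,2]<60)
k,l,st,ce=cv2.connectedComponentsWithStats(m)
i=l[265,255]; print(st[i]); cn=cv2.findContours((l==i).astype(np.uint8),0,1)[0][0]
el=cv2.fitEllipse(cn); print(el)
p=onplane(c,[el[0]],.068); print(p,tf(p))
"
```

```text
[ 232  244   47   43 1570]
((254.8985595703125, 264.8154602050781), (41.61298370361328, 46.150821685791016), 89.05345916748047)
[[ 0.60785815 -0.31856956  0.068     ]] [[-62.1358408   -2.03837345   1.88883828]]
```

Emit:
servo_tool(motion=[-10,0,0,0,-40,0,0,0,-90,0,0,0,-135,0,0,0,-135,0,0,0])

```text
time_s: 26.32
ee_pos: [0.6104, -0.3168, 0.1448]
eef_rot: [0.772, 1.564, -0.534]
force: [-0.5, 0.4, -2.7]
grip_width: 0.0335
```

```bash
python3 -c "
from h import *
cam('wrist','w21')
to(.633,.0220,.1,-75)
"
```

```text
shift [  41.4  111.1 -320.4] roll 0.1 | pos [ 0.6094 -0.3163  0.1417] jaw -74.85 t 26.38 F [-0.3 -0.3 -3.2] w 0.0337 tilt 0.11 q6 0.77
```

View pics/w21.png

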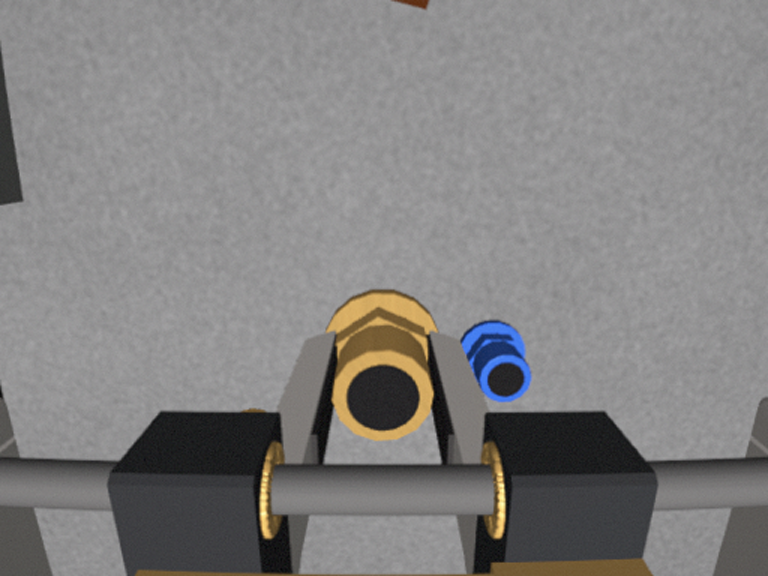

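Emit:
servo_tool(motion=[0,4,-30,0,0,10,-80,0,0,18,-140,0,0,26,-200,0,0,33,-255,0,0,38,-297,0,0,41,-315,0,0,41,-320,0,0,41,-320,0,0,41,-320,0])

```text
time_s: 27.62
ee_pos: [0.5652, 0.0023, 0.1402]
eef_rot: [-1.527, 1.57, -2.835]
force: [0.6, 0.6, -3.3]
grip_width: 0.0338
```

```bash
python3 -c "
from h import *
c=cam('wrist','w22'); np.savez('w22.npz',**c)
to(.633,.0220,.1,-75)
"
```

```text
shift [40.2 70.6 -1.2] roll 0.1 | pos [0.5652 0.0025 0.1403] jaw -74.92 t 27.68 F [ 0.2 -0.7 -2.8] w 0.0335 tilt 0.02 q6 1.25
```

View pics/w22.png

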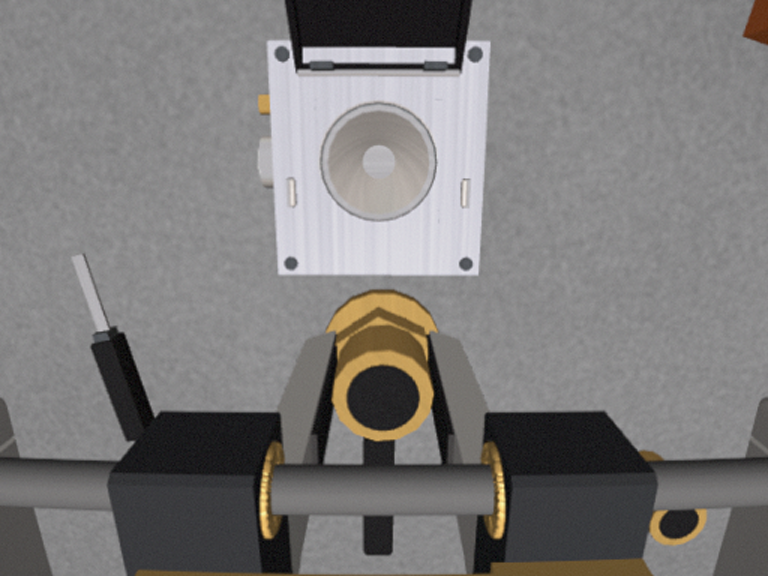

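```bash
python3 -c "
from h import *
c=dict(np.load('w22.npz'))
q=onplane(c,np.array([[282,54],[475,54],[291,264],[465,264]])/1.5,.062); 
r=onplane(c,np.array([[320,161.5],[437,161.5],[378.5,102],[378.5,221]])/1.5,.062)
for a in (q,r): print(tf(a).round(1).tolist(), tf(a).mean(0).round(1), a.mean(0).round(4))
P=cloud(c); print(P[90,300],P[150,300])
"
```

```text
[[78.2, 126.9, -52.6], [78.2, 127.1, 52.0], [78.3, 9.8, -52.6], [78.3, 10.1, 51.6]] [78.2 68.5 -0.4] [0.6312 0.0206 0.062 ]
[[78.2, 69.6, -33.4], [78.2, 69.8, 33.0], [78.2, 101.8, -0.2], [78.2, 35.7, -0.2]] [78.2 69.2 -0.2] [0.6319 0.0207 0.062 ]
[ 0.65689377 -0.01392203  0.06338577] [ 0.60851533 -0.02882711  0.06351066]
```

Emit:
servo_tool(motion=[0,15,0,0,0,35,-1,0,5,55,-2,0,15,68,-2,0,30,71,-2,0,50,71,-2,0,65,71,-2,0,76,71,-2,0,84,71,-2,0,89,71,-2,0,92,71,-2,0,94,71,-2,0,94,71,-2,0])

```text
time_s: 29.3
ee_pos: [0.6332, 0.024, 0.0465]
eef_rot: [1.484, 1.571, 0.178]
force: [0.8, 0.5, -2.9]
grip_width: 0.0338
```

```bash
python3 -c "
from h import *
to(.633,.0220,.04,-75)
cam('wrist','w23')
c=cam('scene'); u,v=proj(c,[.63,.02,.06])[0].astype(int)
cv2.imwrite('pics/s23.png',cv2.resize(c['color'][v-55:v+45,u-60:u+60,::-1],None,fx=6,fy=6,interpolation=cv2.INTER_CUBIC))
"
```

```text
shift [ 6.5 -0.7  1.8] roll 0.2 | pos [0.6332 0.024  0.0465] jaw -74.85 t 29.3 F [ 0.8  0.5 -2.9] w 0.0338 tilt 0.01 q6 1.29
```

View pics/s23.png

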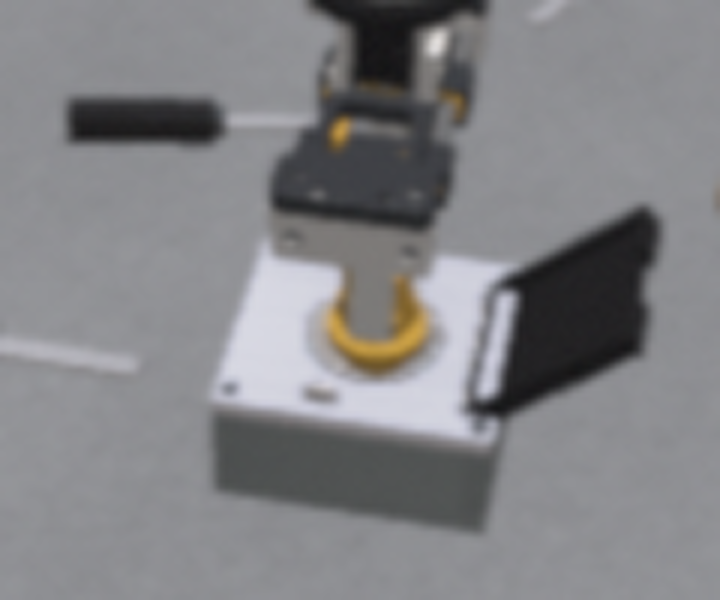

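View pics/w23.png

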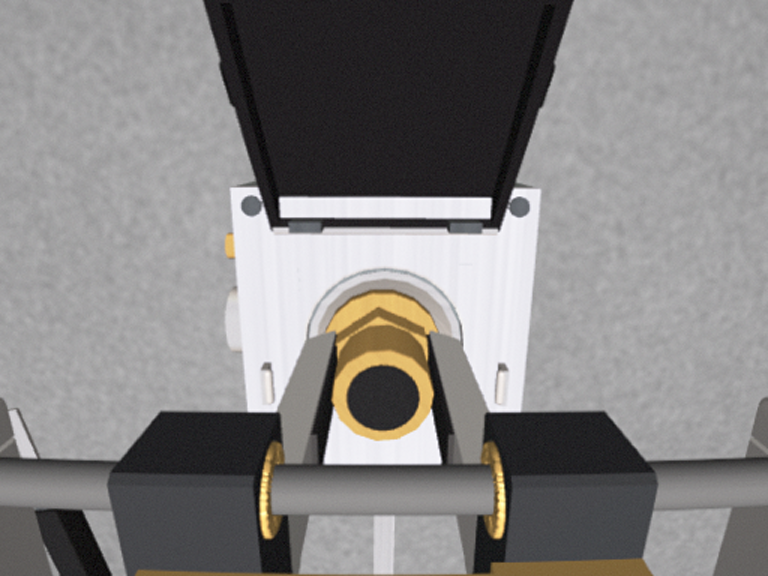

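Emit:
servo_tool(motion=[0,0,1,0,1.5,0,1,0,3,0,1,0,4,0,1,0,4,0,1,0])

```text
time_s: 30.02
ee_pos: [0.6333, 0.023, 0.0423]
eef_rot: [-1.809, 1.571, -3.115]
force: [-0.4, 0.0, -2.7]
grip_width: 0.0334
```

Emit:
servo_tool(motion=[0.5,0,0,0,1,0,0,0,1,0,0,0])

```text
time_s: 30.4
ee_pos: [0.6334, 0.023, 0.0414]
eef_rot: [-2.422, 1.571, 2.555]
force: [0.2, 0.2, -2.3]
grip_width: 0.0336
```

Emit:
servo_tool(motion=[0.5,0,0,0,1,0,0,0,1,0,0,0])

```text
time_s: 30.78
ee_pos: [0.6334, 0.023, 0.0404]
eef_rot: [-1.952, 1.571, 3.025]
force: [0.7, 0.9, -4.0]
grip_width: 0.0336
```

Emit:
servo_tool(motion=[0.3,0,0,0,0.6,0,0,0,0.6,0,0,0])

```text
time_s: 31.15
ee_pos: [0.6333, 0.0229, 0.04]
eef_rot: [-0.852, 1.571, -2.159]
force: [-1.8, 0.6, 0.7]
grip_width: 0.0336
```

Emit:
servo_tool(motion=[0,0,0,0,0,0,0,0,0,0,0,0,0,0,0,0], gripper=0.55)

```text
time_s: 31.65
ee_pos: [0.6335, 0.023, 0.0399]
eef_rot: [1.329, 1.571, 0.023]
force: [1.1, -0.1, 0.9]
grip_width: 0.0518
```

```bash
python3 -c "
from h import *
to(.633,.0220,.04,-75)
cam('wrist','w24')
"
```

```text
shift [-0.1 -0.7  0.8] roll 0.2 | pos [0.6335 0.023  0.0399] jaw -74.85 t 31.65 F [ 1.1 -0.1  0.9] w 0.0518 tilt 0.01 q6 1.28
```

View pics/w24.png

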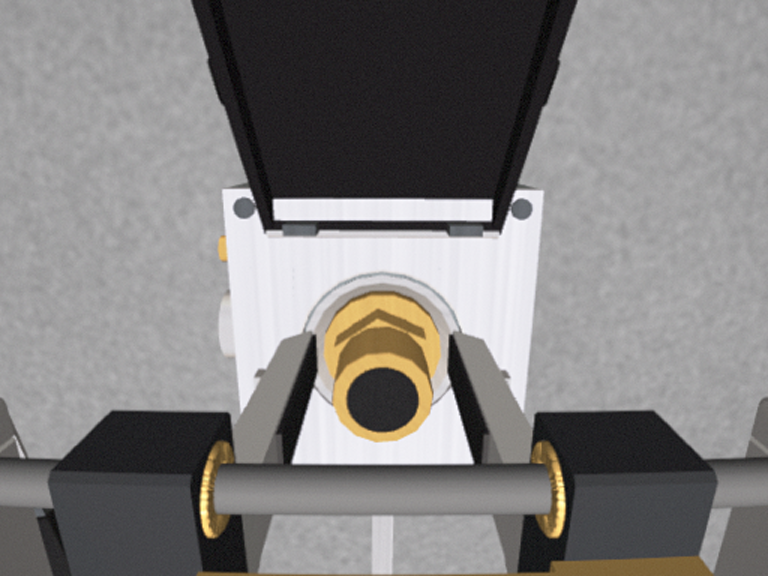

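Released. The fitting stands centred in the cup. I'll retreat straight up and check.

Emit:
servo_tool(motion=[-15,0,0,0,-40,0,0,0,-75,0,0,0,-110,0,0,0,-140,0,0,0,-140,-40,0,0,-140,-80,0,0,-140,-80,0,0])

```text
time_s: 32.7
ee_pos: [0.5549, 0.0016, 0.1816]
eef_rot: [1.219, 1.569, -0.088]
force: [0.4, 0.4, -0.3]
grip_width: 0.0517
```

```bash
python3 -c "
from h import *
to(.633,.0220,.04,-75)
c=cam('wrist','w25'); P=cloud(c); Z=P[...,2]
m=(abs(P[...,0]-.633)<.03)&(abs(P[...,1]-.022)<.03)&(Z>.09)&(Z<.115)
w=P[m]; print('top ring z',np.median(w[:,2]),'centre',cv2.minEnclosingCircle(onplane(c,np.argwhere(m)[:,::-1],.102)[:,:2].astype(np.float32)),m.sum())
A=np.c_[w[:,:2],np.ones(len(w))]; print('slope',np.linalg.lstsq(A,w[:,2],rcond=None)[0])
q=(abs(P[...,0]-.60)<.1)&(abs(P[...,1]-.02)<.06)&(abs(Z-.0625)<.004); print('plate z',np.median(Z[q]),q.sum())
c=cam('scene','s25'); u,v=proj(c,[.63,.02,.06])[0].astype(int)
cv2.imwrite('pics/s25z.png',cv2.resize(c['color'][v-55:v+45,u-60:u+60,::-1],None,fx=6,fy=6,interpolation=cv2.INTER_CUBIC))
"
```

```text
shift [141.7  80.5   0.6] roll 0.1 | pos [0.5549 0.0016 0.1816] jaw -74.89 t 32.7 F [ 0.4  0.4 -0.3] w 0.0517 tilt 0.09 q6 1.24
top ring z 0.10269368330218082 centre ((0.631364643573761, 0.020881883800029755), 0.01713472791016102) 1263
slope [-0.00108263  0.0068361   0.10317167]
plate z 0.06309783493650896 13832
```

View pics/s25z.png

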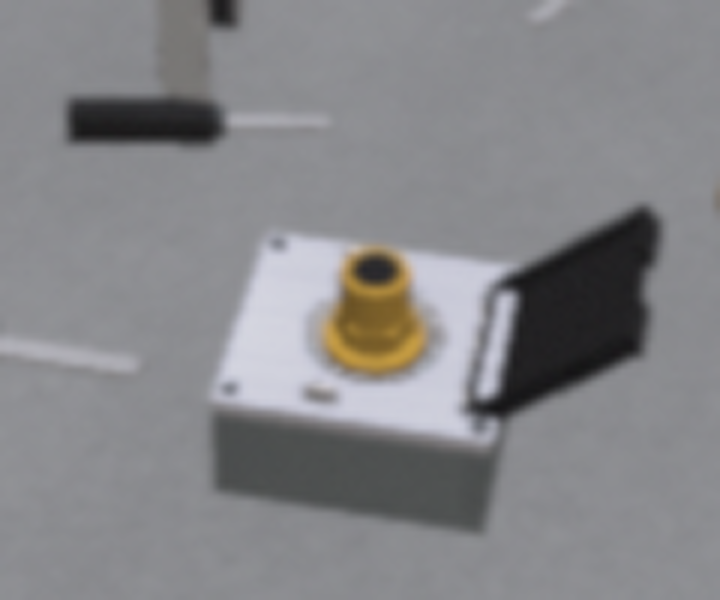

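View pics/w25.png

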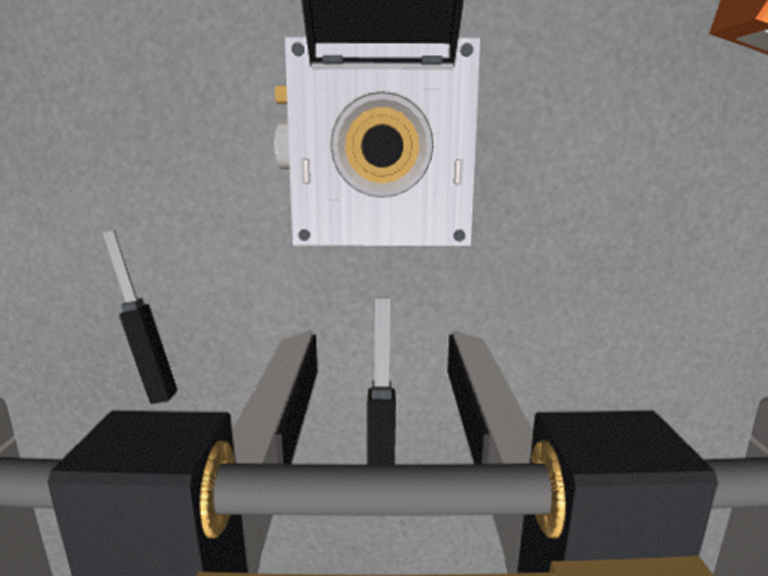

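View pics/s25.png

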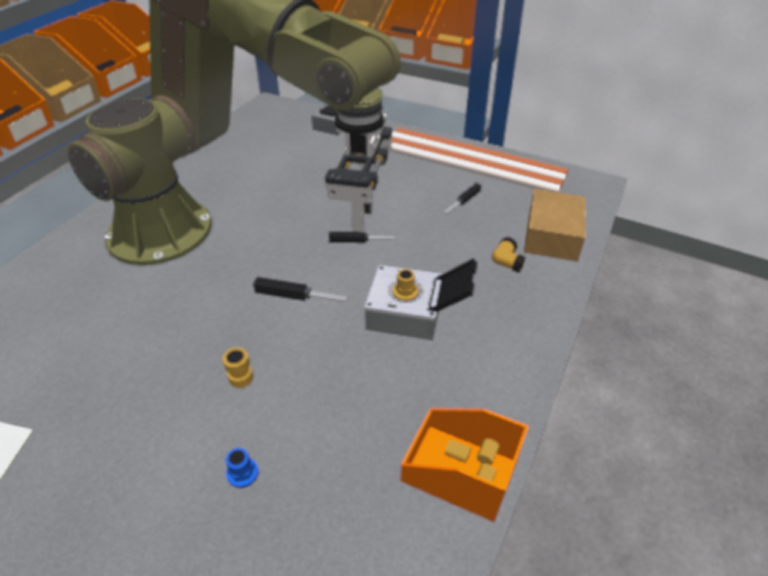

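```bash
python3 -c "
from h import *
print(ctrl.hand_in())"
```

```text
the job is handed in; nothing more can be done
None
```

I pried the cover open with the blade through the front notch and swung it back onto its stop. I then laid the blade flat on the bench in front of the stand and set the tapered brass fitting in the cup. The job is handed in at about 33 s of 72 s; the hand-in gives no verdict.

**Last checks, from the camera images:**
- **Fitting:** its top is at 101.6 mm after correcting for the depth bias, against 102 mm when fully home. The tilt is about 0.007 rad, and its axis is within about 1 mm of the cup centre. The wrist force showed only a few newtons of contact before I let go.
- **Cover:** it rests swung back. I judged this from the pictures and did not measure the angle.
- **Blade:** it lies flat on the bench. I judged this from the pictures as well.
- **Bystanders:** the coupling and elbow sit where they were in the first scene picture. The gripper is clear of everything.

**What disagreed or went wrong:**
- **TCP offset:** the real fingertips sit about 28 mm above the reported TCP, although the text says the TCP is at the finger ends. My first close on the pry therefore shut on air above the handle. I found the offset from the wrist camera's depth and corrected for it in every later move.
- **Small look-alike tool:** while looking for the cause, I lowered the closed fingers onto the nearer small tool and pressed it with about 37 N. It did not visibly move.
- **Wrist camera:** it also showed a sideways bias of about 2 mm, which I allowed for when placing the fitting.

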